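# Set out the bangle stack on its display stands

### The arm

A 6-joint arm with a two-finger parallel gripper is mounted at the origin on the work surface. World frame = base frame: x ahead of the robot, y to its left, z up, the work surface at z = 0. Lengths are in m, angles in rad, forces in N, time in s.
With the tool pointing down it reaches from about 0.25 to 0.725 m from the base axis. Payload 4 kg.
Tool frame: the origin (TCP) lies midway between the tips of the shut fingers; the grasp point (between the pads) lies 19 mm behind it; z points along the fingers, y is the direction in which the jaws open and shut (so a half turn about z gives the same grasp; the last joint's range is limited). The gripper opens to 85 mm and grips with 20 to 120 N. Pads are 22 mm wide; open, the fingers measure 114 mm over their backs; the gripper's body (76 mm by 85 mm) begins 54 mm behind the grasp point. The pads swing forward as they close: fully open they stand 13 mm farther back than shut.
Start: joints at [-1.283, 0.241, 0.005, 1.335, 0, 1.571], TCP at [0.142, -0.479, 0.231] pointing down, gripper open.
Joint ranges: [-2.72, 2.72], [-1.05, 1.87], [-1.09, 1.28], [-1.99, 2.15], [-1.42, 1.44], [-3.14, 3.14]. Speed limits (rad/s): [2.79, 2.79, 3.14, 3.14, 3.14, 3.14].

### API

Orientations are given as a 3x3 rotation matrix whose columns are the frame's x, y, z axes.
In Python, from rig import robot, grab_frame, camera_params gives the robot as it stands.
- The arm moves only by the shell command python3 -m handwheel 'ROWS' [OPENING]. ROWS is a JSON object of lists of equal length, an entry for each row: "slide": the shift along the world's x, y, z in mm, a list of three; "twist": the turn, a rotation vector about the world's x, y, z in rad, a list of three. A call has 1 to 5 rows; each row shifts and turns the commanded pose from where the row before left it; what a row does not reach is not made up. A row lasts 1/10 s, in which the tool goes at most 50 mm and 8.59 degrees, less where a joint would pass 70% of its speed; a pose out of reach is approached as far as the arm can. A call is refused whole if a number of a shift passes 50 or a number of a turn 0.15, either way. A call with a gripper value outside its range is refused whole. OPENING is the opening, from 0 (shut) to 1 (fully open), set as the call begins (- or left out, the last holds). The fingers move at their own pace and stop on an object; the grip force is fixed at half the most. Time passes only in rows, so rows that do not move let the fingers close. It gives the time, the measured TCP pose, the force and the opening at its end, in the units of the state.
- robot.sense(): the state, without advancing time (a new reading comes with each control period).
- grab_frame(name): name is "side" or "top"; returns (picture, depth): 480x640x3 uint8, red, green, blue; 480x640 float32, m along the optical axis (not along the pixel's ray), 0 where there is no reading.
- camera_params(name): a dict with "vertical_fov" (degrees; the focal length in pixels is half the picture's height over the tangent of half this angle, whatever the lens; pixels are square), "cx", "cy" (the principal point, pixels), "rvec" (rotation vector, rad) and "tvec" (3), from world to camera coordinates, as OpenCV has them. Camera axes: x right, y down, z forward; pixel columns grow to the right and rows downward; lengths in m; the calibration is good to about 2 mm. A picture is of the moment at which its call begins. camera_params takes no time and is no camera call.
- robot.job_done(): hands the job in, once; it reports no verdict.
The state is a dict: "clock": time; "joints": joint angles; "joint_velocities": joint speeds; "tau": joint torques, N m; "tcp_pos": TCP position; "tool_rot": TCP orientation; "force": force on the tool from outside, world axes, zero at the start; "moment": the same for the moment, N m; "width": finger opening in m.
Only numpy, scipy, OpenCV 4.12 (cv2) and the standard library are available. Lean on these libraries where they do the work, as an engineer would, in place of code of your own. Each camera call takes 0.05 s, during which the arm holds its last target.

### The job

Set out the stall's display: take the stack of four bangles apart from the top down, one bangle at a time, and lower each over the post of the stand of its own colour, so that it lies flat on the stand around the post. Set them down gently instead of letting them drop, let go of each before taking the next, and do not disturb the vase and the bell that stand among the wares.

Things in the scene. Friction and masses are not known exactly. Their poses are not given: they have to be found in the camera images.
- bangle_red_center (a point): red rigid bangle, a plain ring with one brass line around its straight outside: outer diameter 46 mm, inner diameter 31 mm, 22 mm high, 25 to 85 g; starts lying flat, top of the stack of four, loose. The point is the centre of the ring, 11 mm above its underside; z is the ring's axis (up). The bangle under it is wider and sticks out about 3.5 mm all round, so fingertips that grip it across the outside must stay above its underside.
- bangle_yellow_center (a point): yellow (golden amber) rigid bangle, a plain ring with two brass lines around its straight outside: outer diameter 53 mm, inner diameter 38 mm, 22 mm high, 25 to 85 g; starts lying flat, second from the top of the stack of four, loose. The point is the centre of the ring, 11 mm above its underside; z is the ring's axis (up). The bangle under it is wider and sticks out about 3.5 mm all round, so fingertips that grip it across the outside must stay above its underside.
- bangle_blue_center (a point): blue rigid bangle, a plain ring with two brass lines around its straight outside: outer diameter 60 mm, inner diameter 45 mm, 22 mm high, 25 to 85 g; starts lying flat, third from the top of the stack of four, loose. The point is the centre of the ring, 11 mm above its underside; z is the ring's axis (up). The bangle under it is wider and sticks out about 3.5 mm all round, so fingertips that grip it across the outside must stay above its underside.
- bangle_ivory_center (a point): ivory (bone white) rigid bangle, a plain ring with one brown line around its straight outside: outer diameter 67 mm, inner diameter 52 mm, 22 mm high, 25 to 85 g; starts lying flat, bottom of the stack of four, loose. The point is the centre of the ring, 11 mm above its underside; z is the ring's axis (up). It lies on a flat 110 mm square grey mat, 4 mm thick, fixed to the table.
- stand_red_top (a point): display stand for the red bangle, fixed: round light-wood foot 90 mm across with a flat red top, 8 mm above the table, with an upright red-coloured post in its middle, 11 mm thick, rising 34 mm above the top (42 mm above the table), tapered in its last 6 mm. The point lies on the axis, on the flat top at the foot of the post; z up. A bangle lying on it has its centre 11 mm above this point.
- stand_yellow_top (a point): display stand for the yellow bangle, fixed: round light-wood foot 90 mm across with a flat yellow top, 8 mm above the table, with an upright yellow-coloured post in its middle, 11 mm thick, rising 34 mm above the top (42 mm above the table), tapered in its last 6 mm. The point lies on the axis, on the flat top at the foot of the post; z up. A bangle lying on it has its centre 11 mm above this point.
- stand_blue_top (a point): display stand for the blue bangle, fixed: round light-wood foot 90 mm across with a flat blue top, 8 mm above the table, with an upright blue-coloured post in its middle, 11 mm thick, rising 34 mm above the top (42 mm above the table), tapered in its last 6 mm. The point lies on the axis, on the flat top at the foot of the post; z up. A bangle lying on it has its centre 11 mm above this point.
- stand_ivory_top (a point): display stand for the ivory bangle, fixed: round light-wood foot 90 mm across with a flat ivory top, 8 mm above the table, with an upright ivory-coloured post in its middle, 11 mm thick, rising 34 mm above the top (42 mm above the table), tapered in its last 6 mm. The point lies on the axis, on the flat top at the foot of the post; z up. A bangle lying on it has its centre 11 mm above this point.
- vase_center (a point): green glass bud vase, loose, 38 mm wide, 76 mm tall, stands among the wares; point half-way up on its axis. Leave alone.
- bell_center (a point): brass table bell, loose, 42 mm wide, 52 mm tall, stands among the wares; point half-way up on its axis. Leave alone.
Things that resemble listed ones, but are neither listed nor needed, are in the scene too. Leave any green or turquoise look-alike of the part that bears stand_ivory_top alone.

How it is judged:
By the outcome, as a careful person would: the job done as asked, in the order asked, and still so for the second after the job is handed in, with the robot touching nothing.
It also fails if it takes over 115 s, if anything falls off the work surface, if the arm or the gripper's body presses on something with over 40 N, if the wrist force passes 120 N, or if a joint passes its speed limit or range.

## Working session

There is one attempt and no reset: what is moved stays moved. The work goes in short steps, Python scripts to look and compute and a shell command to move; the robot and the scene stay as the last step left them, time stands still between calls to the robot, and variables do not carry over. Pictures are saved under pics/ and viewed, and the job is handed in when it is done.

```bash
ls; mkdir -p pics; python3 - <<'E'
from rig import robot, grab_frame, camera_params
import cv2,numpy as np
for n in("top","side"):
    p,d=grab_frame(n); cv2.imwrite(f"pics/{n}0.png",p[:,:,::-1]); np.savez(f"/tmp/{n}0.npz",p=p,d=d); print(camera_params(n),(d>0).mean())
s=robot.sense(); print(s)
E
```

```text
pics
{'vertical_fov': 44.01080302938185, 'cx': 310.7047468620142, 'cy': 242.23844153981398, 'rvec': array([ 2.08698979, -2.10852359,  0.24758429]), 'tvec': array([-0.04658988,  0.54205497,  1.19202042])} 0.9961165364583333
{'vertical_fov': 57.9792424229507, 'cx': 320.54995212800367, 'cy': 243.51449546399186, 'rvec': array([ 2.20995449, -0.69943506,  0.29926752]), 'tvec': array([-0.48697826,  0.24063117,  0.69530386])} 0.9959537760416667
{'clock': 0.1, 'joints': array([-1.28300030e+00,  2.41318713e-01,  3.88864723e-03,  1.33520031e+00,
        3.83191263e-06,  1.57080382e+00]), 'joint_velocities': array([-0.0005033 , -0.00285116,  0.00336801, -0.0014768 , -0.00065005,
        0.00150011]), 'tau': array([-9.18563601e-04, -3.73138726e+01,  2.53009683e+01,  1.08785508e-02,
       -2.61122511e-05,  2.84083242e-06]), 'tcp_pos': array([ 0.14176447, -0.47890709,  0.23052276]), 'tool_rot': array([[ 9.58873908e-01,  2.83831926e-01, -5.16899995e-04],
       [ 2.83832397e-01, -9.58872293e-01,  1.75970074e-03],
       [ 3.81816570e-06, -1.83404408e-03, -9.99998318e-01]]), 'force': array([-0.6359864 , -0.52961686, -0.73704065]), 'moment': array([ 0.0051803 , -0.00989377,  0.00050133]), 'width': 0.08560497912043359}
```

View pics/top0.png

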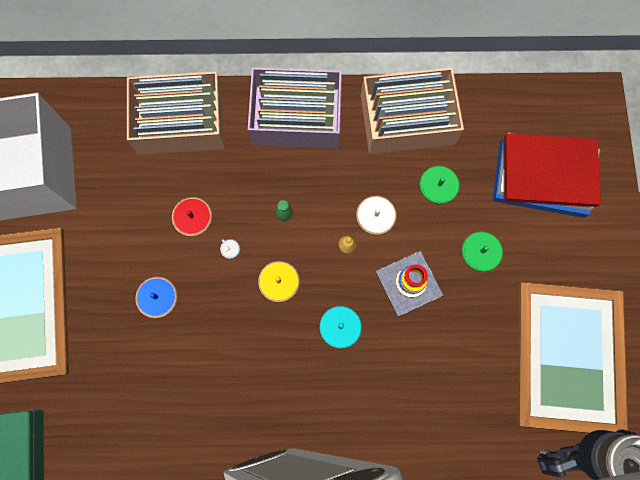

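View pics/side0.png

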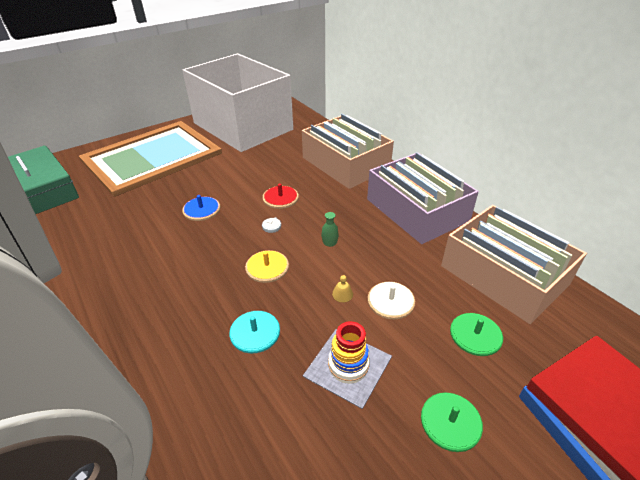

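```bash
cat > h.py <<'E'
import numpy as np,cv2
from rig import robot,grab_frame,camera_params
def cam(n):
    c=camera_params(n);f=240/np.tan(np.radians(c['vertical_fov']/2))
    R,_=cv2.Rodrigues(np.array(c['rvec']));return f,c['cx'],c['cy'],R,np.array(c['tvec'])
def world(n,d):
    f,cx,cy,R,t=cam(n);v,u=np.mgrid[:480,:640]
    P=np.stack([(u-cx)/f*d,(v-cy)/f*d,d],-1);return (P-t)@R
def proj(n,X):
    f,cx,cy,R,t=cam(n);p=np.atleast_2d(X)@R.T+t;return np.c_[p[:,0]/p[:,2]*f+cx,p[:,1]/p[:,2]*f+cy]
def plane(n,uv,z):
    f,cx,cy,R,t=cam(n);uv=np.atleast_2d(uv);r=np.c_[(uv[:,0]-cx)/f,(uv[:,1]-cy)/f,np.ones(len(uv))]@R
    c=-R.T@t;return c+r*((z-c[2])/r[:,2])[:,None]
E
python3 - <<'E'
from h import *
S={'red':((191,216),(281,196)),'yellow':((278,281),(267,266)),'blue':((155,297),(201,208)),'ivory':((376,215),(392,300)),'vase':((284,210),(330,230)),'bell':((347,243),(343,290)),'knob':((230,248),(271,225))}
for n,k in(("top",0),("side",1)):
    z=np.load(f"/tmp/{n}0.npz");W=world(n,z['d']);hsv=cv2.cvtColor(z['p'],cv2.COLOR_RGB2HSV)
    tb=W[340:420,180:300] if n=="top" else W[400:470,180:280]
    print(n,'table z',np.median(tb[...,2]),tb[...,2].std())
    for s,px in S.items():
        u,v=px[k];w=W[v-45:v+45,u-45:u+45];
        c=np.median(W[v-3:v+4,u-3:u+4].reshape(-1,3),0)
        # disc by height
        m=(w[...,2]>0.0045)&(w[...,2]<0.0125)&(np.hypot(w[...,0]-c[0],w[...,1]-c[1])<0.07)
        q=w[m]
        hi=w[(w[...,2]>0.02)&(np.hypot(w[...,0]-c[0],w[...,1]-c[1])<0.05)]
        print(n,s,c.round(4),'disc',m.sum(),q.mean(0).round(4) if len(q) else'', 'ext',np.ptp(q[:,:2],0).round(3) if len(q) else '','tall',len(hi),hi.mean(0).round(4) if len(hi) else '',hi[:,2].max().round(4) if len(hi) else '')
        if s in('red','yellow','blue','ivory'):
            # contour ellipse on coloured disk at z=8mm
            hs=hsv[v,u+ (10 if k==0 else 9)]
            D=np.abs(hsv.astype(int)-hs); 
            dh=np.minimum(D[...,0],180-D[...,0])
            M=((dh<8)|(hs[1]<60))&(D[...,1]<50)&(D[...,2]<60)
            M=M.astype(np.uint8);M=cv2.morphologyEx(M,cv2.MORPH_CLOSE,np.ones((9,9)))
            nl,L,st,ce=cv2.connectedComponentsWithStats(M);l=L[v,u+10 if k==0 else u+9]
            ct=max(cv2.findContours((L==l).astype(np.uint8),cv2.RETR_EXTERNAL,cv2.CHAIN_APPROX_NONE)[0],key=len)
            P=plane(n,ct[:,0].astype(float),0.008)[:,:2]
            A=np.c_[2*P,np.ones(len(P))];x=np.linalg.lstsq(A,(P**2).sum(1),rcond=None)[0]
            r=np.hypot(*(P-x[:2]).T);print('    circle',x[:2].round(4),'r',r.mean().round(4),r.std().round(4), len(ct))
for n in("top","side"):
    p=np.load(f"/tmp/{n}0.npz")['p'];u,v=((410,278),(349,355))[n=="side"]
    cv2.imwrite(f"pics/{n}_stack.png",cv2.resize(p[v-50:v+50,u-65:u+65,::-1],None,fx=6,fy=6,interpolation=cv2.INTER_CUBIC)[:600,:780])
E
```

```text
top table z -0.0012475417270361925 0.05871426998714705
top red [0.6143 0.2116 0.0122] disc 915 [0.6166 0.2139 0.0075] ext [0.128 0.136] tall 29 [0.6165 0.2138 0.034 ] 0.0427
    circle [0.6184 0.2143] r 0.0397 0.0006 99
top yellow [0.466  0.0186 0.0128] disc 988 [0.4683 0.0189 0.0075] ext [0.137 0.126] tall 25 [0.4678 0.0191 0.0355] 0.0452
    circle [0.4693 0.0193] r 0.0395 0.0006 102
top blue [0.4344 0.2824 0.0158] disc 1001 [0.4368 0.2844 0.0074] ext [0.123 0.129] tall 31 [0.4359 0.2839 0.034 ] 0.0451
    circle [0.4374 0.285 ] r 0.0391 0.0007 104
top ivory [ 0.6134 -0.1973  0.0102] disc 924 [ 0.6163 -0.1982  0.0075] ext [0.119 0.122] tall 28 [ 0.6157 -0.1979  0.0349] 0.0433
    circle [ 0.6177 -0.1991] r 0.0405 0.0006 101
top vase [0.6131 0.0043 0.0575] disc 53 [0.6139 0.005  0.0057] ext [0.125 0.116] tall 253 [0.615  0.0063 0.0515] 0.0809
top bell [ 0.5458 -0.1309  0.0309] disc 191 [ 0.5674 -0.1494  0.007 ] ext [0.128 0.132] tall 118 [ 0.5486 -0.1323  0.0318] 0.0553
top knob [0.5429 0.1256 0.0109] disc 281 [0.542  0.1263 0.0087] ext [0.131 0.135] tall 0  
side table z 0.00076640
[... 364 characters left out ...]
97
side blue [0.4351 0.2786 0.0096] disc 624 [0.4358 0.2781 0.0088] ext [0.109 0.101] tall 40 [0.4373 0.2815 0.0322] 0.0429
    circle [0.4388 0.2874] r 0.0392 0.0022 78
side ivory [ 0.6146 -0.2054  0.0093] disc 1263 [ 0.6144 -0.2037  0.0086] ext [0.089 0.103] tall 59 [ 0.6156 -0.2023  0.0327] 0.043
    circle [ 0.6189 -0.1994] r 0.0409 0.0006 109
side vase [ 0.6144 -0.0058  0.0462] disc 31 [ 0.6108 -0.0034  0.0087] ext [0.079 0.042] tall 357 [ 0.6165 -0.001   0.0485] 0.0792
side bell [ 0.5455 -0.1434  0.0262] disc 308 [ 0.577  -0.1706  0.0084] ext [0.097 0.087] tall 184 [ 0.5483 -0.138   0.0324] 0.0538
side knob [0.5391 0.1192 0.0125] disc 136 [0.54   0.1204 0.0101] ext [0.054 0.073] tall 0
```

View crops.

View pics/top_stack.png

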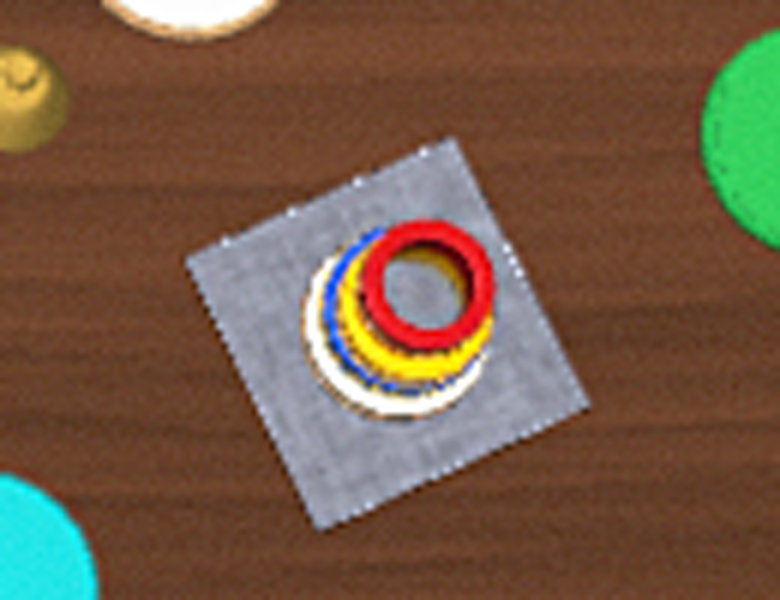

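View pics/side_stack.png

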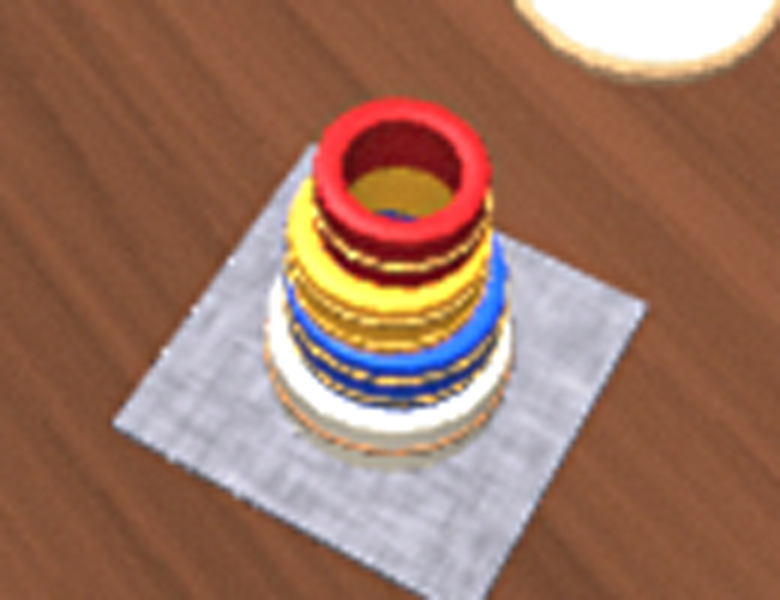

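```bash
cat >> h.py <<'E'
def tri(ut,us):
    Ps=[]
    for n in("top","side"):
        f,cx,cy,R,t=cam(n);Ps.append(np.array([[f,0,cx],[0,f,cy],[0,0,1]])@np.c_[R,t])
    X=cv2.triangulatePoints(Ps[0],Ps[1],np.array(ut,float).reshape(2,1),np.array(us,float).reshape(2,1))[:,0];return X[:3]/X[3]
def topring(p,seed,win,hue,vmin,smin=120,dh=8):
    u,v=seed;h=cv2.cvtColor(p,cv2.COLOR_RGB2HSV).astype(int)
    if hue is None: m=(h[...,1]<45)&(h[...,2]>vmin)
    else:
        d=np.abs(h[...,0]-hue);d=np.minimum(d,180-d);m=(d<dh)&(h[...,1]>smin)&(h[...,2]>vmin)
    w=np.zeros_like(m);w[v-win:v+win,u-win:u+win]=1
    return (m&w).astype(np.uint8)
def ell(m):
    ct=max(cv2.findContours(m,cv2.RETR_EXTERNAL,cv2.CHAIN_APPROX_NONE)[0],key=len);return cv2.fitEllipse(cv2.convexHull(ct)) ,ct
E
python3 - <<'E'
from h import *
T=np.load("/tmp/top0.npz")['p'];S=np.load("/tmp/side0.npz")['p']
for n,p,uv in(("top",T,(416,276)),("side",S,(351,333))):
    for vm in(140,190,215):
        m=topring(p,uv,24,0,vm);e,ct=ell(m);print(n,vm,m.sum(),np.round(e[0],2),np.round(e[1],2))
E
```

```text
top 140 197 [415.92 274.84] [21.28 21.97]
top 190 176 [415.86 274.89] [20.87 21.71]
top 215 155 [415.91 274.9 ] [20.28 21.42]
side 140 337 [350.54 333.  ] [24.78 29.37]
side 190 291 [350.4  332.87] [23.84 29.18]
side 215 269 [350.31 332.88] [23.28 29.12]
```

```bash
python3 - <<'E'
from h import *
# red top ring: fit circle in plane z=0.092 for contour, both views
T=np.load("/tmp/top0.npz")['p'];S=np.load("/tmp/side0.npz")['p']
def circ(P):
    A=np.c_[2*P,np.ones(len(P))];x=np.linalg.lstsq(A,(P**2).sum(1),rcond=None)[0];r=np.hypot(*(P-x[:2]).T);return x[:2].round(4),r.mean().round(4),r.std().round(4)
for n,p,uv,vm in(("top",T,(416,276),140),("side",S,(351,333),190)):
    m=topring(p,uv,24,0,vm);_,ct=ell(m);print(n,circ(plane(n,ct[:,0].astype(float),.092)[:,:2]))
print(tri((416.4,275.4),(351,333.3)))
# depth check
for n in("top","side"):
    W=world(n,np.load(f"/tmp/{n}0.npz")['d']).reshape(-1,3)
    q=W[(np.hypot(W[:,0]-.47,W[:,1]+.24)<.08)]
    for a,b in((.085,.1),(.065,.075),(.045,.052),(.022,.031),(.002,.007)):
        r=q[(q[:,2]>a)&(q[:,2]<b)];print(n,a,len(r),r.mean(0).round(4) if len(r) else'', np.ptp(r,0).round(3) if len(r) else '')
E
```

```text
top (array([ 0.4642, -0.2658]), np.float64(0.0215), np.float64(0.0007))
side (array([ 0.4647, -0.2667]), np.float64(0.0218), np.float64(0.0005))
[ 0.46398509 -0.26733111  0.09064271]
top 0.085 223 [ 0.4634 -0.2654  0.0902] [0.044 0.045 0.012]
top 0.065 121 [ 0.4501 -0.2604  0.069 ] [0.047 0.052 0.01 ]
top 0.045 55 [ 0.4608 -0.2544  0.0479] [0.059 0.054 0.007]
top 0.022 102 [ 0.4456 -0.2554  0.0257] [0.061 0.064 0.009]
top 0.002 1119 [ 0.4652 -0.2497  0.004 ] [0.157 0.158 0.005]
side 0.085 425 [ 0.463  -0.2692  0.0914] [0.046 0.046 0.01 ]
side 0.065 318 [ 0.453 -0.274  0.07 ] [0.049 0.051 0.01 ]
side 0.045 194 [ 0.457  -0.285   0.0482] [0.058 0.049 0.007]
side 0.022 247 [ 0.4469 -0.2832  0.0264] [0.059 0.059 0.009]
side 0.002 2120 [ 0.4553 -0.265   0.0045] [0.155 0.158 0.005]
```

Candidates (top view):
- **Red bangle:** top ring of the stack (416,275). The red stand (191,216) and red books (550,170) are not it.
- **Stands:** red (191,216), yellow (278,281), blue (155,297), ivory/white (376,215). The turquoise (340,327), green (440,184) and green (482,251) look-alikes and the white knob (230,248) are left alone.
- **Leave alone:** vase (284,210), bell (347,243).

The crops show red on yellow on blue on ivory, on the grey mat.

```bash
python3 -m handwheel '{"slide":[[34,22,0],[34,22,0],[34,22,0],[34,22,0],[34,22,0]],"twist":[[0,0,0.14],[0,0,0.14],[0,0,0.14],[0,0,0.14],[0,0,0.14]]}' 1
```

```text
clock: 0.6
tcp_pos: [0.3128, -0.3682, 0.2309]
tool_rot: [[0.546, 0.838, -0.001], [0.838, -0.546, 0.001], [0.0, -0.001, -1.0]]
force: [0.1, -0.2, 0.3]
width: 0.0854
```

```bash
python3 -m handwheel '{"slide":[[34,22,-10],[34,22,-10],[34,22,-10],[34,22,-10],[17,10,0]],"twist":[[0,0,0.14],[0,0,0.14],[0,0,0.14],[0,0,0.14],[0,0,0.023]]}'; python3 -m handwheel '{"slide":[[0,0,0]],"twist":[[0,0,0]]}'
```

```text
clock: 1.1
tcp_pos: [0.4662, -0.2687, 0.189]
tool_rot: [[-0.006, 1.0, -0.003], [1.0, 0.006, 0.002], [0.002, -0.003, -1.0]]
force: [0.0, 0.4, -0.1]
width: 0.0853
clock: 1.2
tcp_pos: [0.4666, -0.2694, 0.19]
tool_rot: [[-0.004, 1.0, -0.001], [1.0, 0.004, 0.001], [0.001, -0.001, -1.0]]
force: [0.4, 0.5, -0.8]
width: 0.0853
```

```bash
cat > look.py <<'E'
import sys;from h import *
# look.py tag n u0 v0 w h scale
tag,n=sys.argv[1:3];u,v,w,h=map(int,sys.argv[3:7])
p,d=grab_frame(n);np.savez(f"/tmp/{n}_{tag}.npz",p=p,d=d)
s=min(800/w,600/h);cv2.imwrite(f"pics/{n}_{tag}.png",cv2.resize(p[v:v+h,u:u+w,::-1],None,fx=s,fy=s,interpolation=cv2.INTER_CUBIC)[:600,:800])
st=robot.sense();print('scale',s,st['clock'],'tcp px',proj(n,st['tcp_pos']).round(1),st['tcp_pos'].round(4))
for m in(-.0427,.0427):print('open tip px',proj(n,st['tcp_pos']+st['tool_rot']@np.array([0,m,-.013])).round(1))
E
python3 look.py a side 260 200 200 150; python3 look.py a top 340 200 160 120
```

```text
scale 4.0 1.25 tcp px [[354.9 290.7]] [ 0.4654 -0.2704  0.1904]
open tip px [[329.9 298. ]]
open tip px [[379.3 271.2]]
scale 5.0 1.3 tcp px [[427.7 265.3]] [ 0.4646 -0.2711  0.1907]
open tip px [[430.4 286.7]]
open tip px [[427.8 241.5]]
```

View pics/side_a.png

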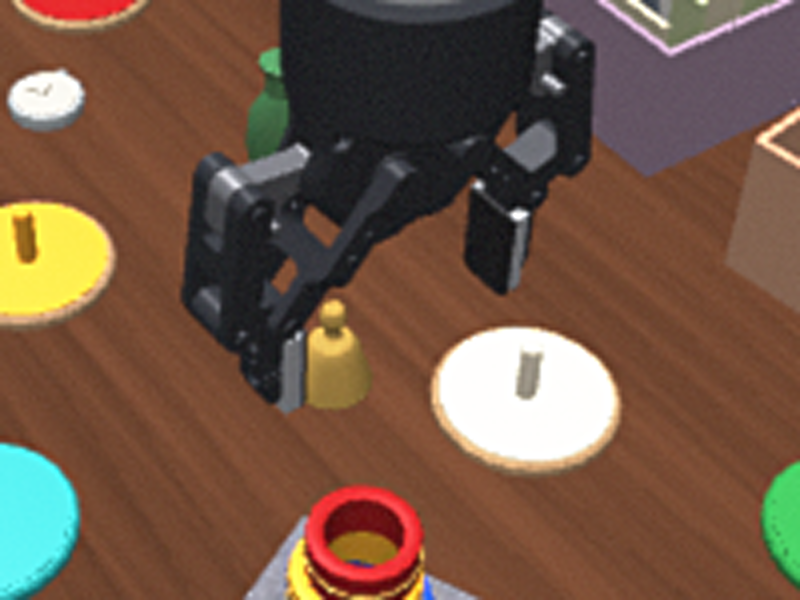

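View pics/top_a.png

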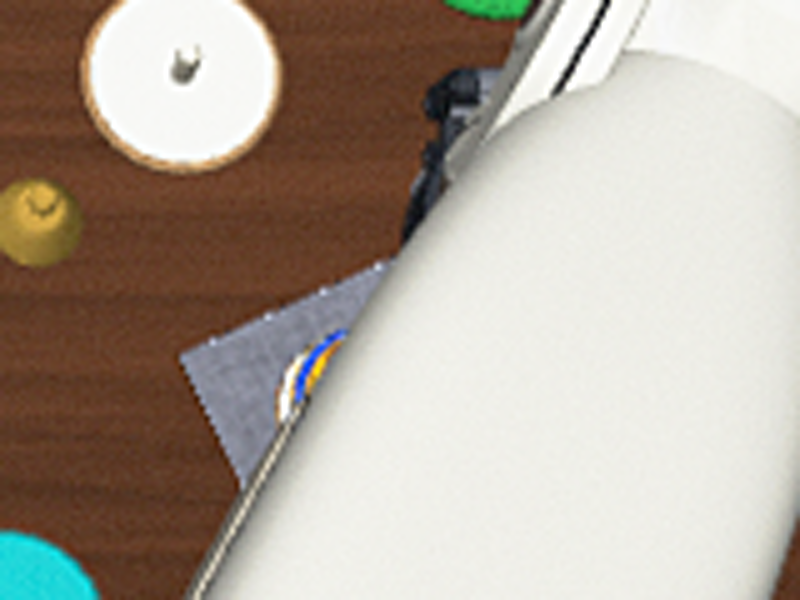

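```bash
python3 -m handwheel '{"slide":[[-1,4,-30],[0,0,-30],[0,0,-30],[0,0,-20],[0,0,-8]],"twist":[[0,0,0],[0,0,0],[0,0,0],[0,0,0],[0,0,0]]}';python3 -m handwheel '{"slide":[[0,0,-2],[0,0,0]],"twist":[[0,0,0],[0,0,0]]}'; python3 look.py b side 260 240 200 150
```

```text
clock: 1.8
tcp_pos: [0.4612, -0.2675, 0.0713]
tool_rot: [[0.003, 1.0, -0.004], [1.0, -0.003, 0.002], [0.002, -0.004, -1.0]]
force: [-0.9, -0.0, -0.2]
width: 0.0855
clock: 2.0
tcp_pos: [0.464, -0.2682, 0.0721]
tool_rot: [[0.001, 1.0, 0.001], [1.0, -0.001, -0.001], [-0.001, 0.001, -1.0]]
force: [0.1, 1.0, -1.3]
width: 0.0855
scale 4.0 2.05 tcp px [[350.4 340.9]] [ 0.4645 -0.2683  0.0726]
open tip px [[328.2 349.4]]
open tip px [[372. 323.]]
```

View pics/side_b.png

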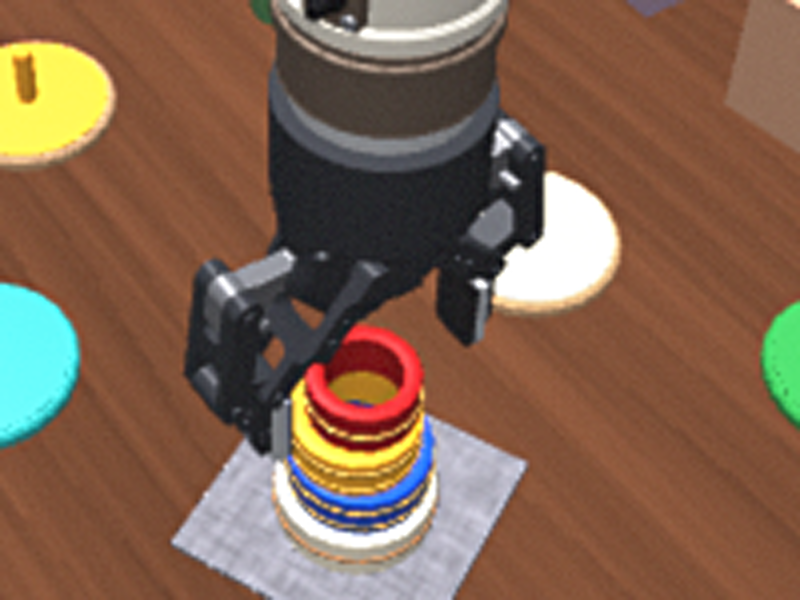

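```bash
python3 -m handwheel '{"slide":[[0,0,0],[0,0,0],[0,0,0],[0,0,0]],"twist":[[0,0,0],[0,0,0],[0,0,0],[0,0,0]]}' 0; python3 -m handwheel '{"slide":[[0,0,0],[0,0,0],[0,0,0],[0,0,0]],"twist":[[0,0,0],[0,0,0],[0,0,0],[0,0,0]]}' ; python3 look.py c side 260 240 200 150
```

```text
clock: 2.45
tcp_pos: [0.4646, -0.2678, 0.0725]
tool_rot: [[-0.0, 1.0, 0.002], [1.0, 0.0, -0.001], [-0.001, 0.002, -1.0]]
force: [-1.3, 0.5, 5.4]
width: 0.0439
clock: 2.85
tcp_pos: [0.4646, -0.2678, 0.0725]
tool_rot: [[-0.0, 1.0, 0.002], [1.0, 0.0, -0.001], [-0.001, 0.002, -1.0]]
force: [-0.3, 1.6, 5.7]
width: 0.0441
scale 4.0 2.9 tcp px [[350.3 340.6]] [ 0.4646 -0.2678  0.0725]
open tip px [[328.1 349.1]]
open tip px [[371.9 322.7]]
```

View pics/side_c.png

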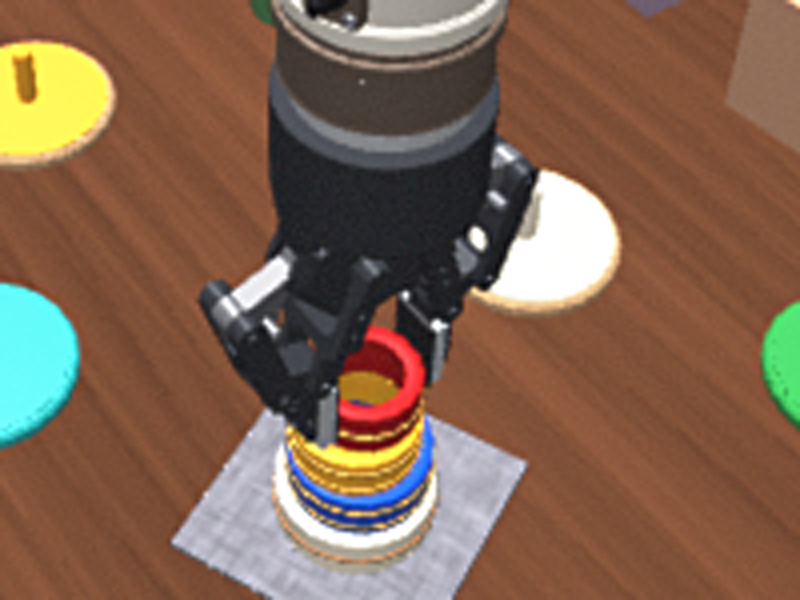

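```bash
python3 -m handwheel '{"slide":[[0,0,3],[0,0,5],[0,0,10],[0,0,20],[0,0,20]],"twist":[[0,0,0],[0,0,0],[0,0,0],[0,0,0],[0,0,0]]}'; python3 -m handwheel '{"slide":[[0,0,12],[0,0,0],[0,0,0]],"twist":[[0,0,0],[0,0,0],[0,0,0]]}' ; python3 look.py d side 260 240 200 150
```

```text
clock: 3.4
tcp_pos: [0.4636, -0.2673, 0.1301]
tool_rot: [[-0.0, 1.0, -0.001], [1.0, 0.0, 0.0], [0.0, -0.001, -1.0]]
force: [0.1, 0.4, -0.8]
width: 0.0439
clock: 3.7
tcp_pos: [0.4638, -0.2674, 0.1412]
tool_rot: [[-0.0, 1.0, 0.0], [1.0, 0.0, -0.0], [-0.0, 0.0, -1.0]]
force: [0.3, 0.2, -0.4]
width: 0.0436
scale 4.0 3.75 tcp px [[351.  312.9]] [ 0.4634 -0.2671  0.1406]
open tip px [[327.2 320.8]]
open tip px [[374.2 294.2]]
```

View pics/side_d.png

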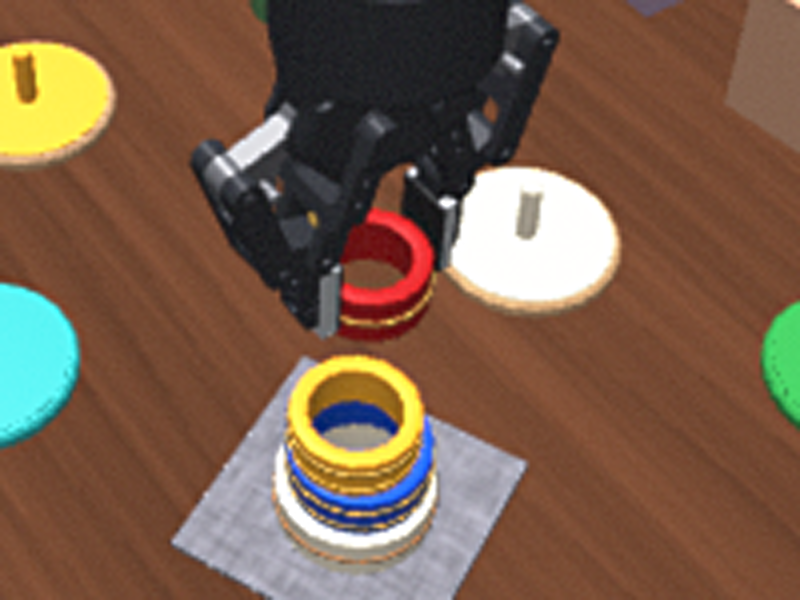

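```bash
python3 -m handwheel '{"slide":[[13,30,0],[13,40,0],[13,40,0],[13,40,0],[13,40,0]],"twist":[[0,0,0],[0,0,0],[0,0,0],[0,0,0],[0,0,0]]}'; python3 -m handwheel '{"slide":[[13,40,0],[13,40,0],[13,40,0],[13,40,0],[13,40,0]],"twist":[[0,0,0],[0,0,0],[0,0,0],[0,0,0],[0,0,0]]}' ;python3 -m handwheel '{"slide":[[13,40,0],[13,40,0],[0,11,0],[0,0,0],[0,0,0]],"twist":[[0,0,0],[0,0,0],[0,0,0],[0,0,0],[0,0,0]]}' ; python3 look.py e side 220 110 120 90;python3 look.py e top 140 160 120 90
```

```text
clock: 4.25
tcp_pos: [0.5283, -0.0758, 0.14]
tool_rot: [[0.0, 1.0, -0.002], [1.0, -0.0, 0.0], [0.0, -0.002, -1.0]]
force: [1.3, -0.0, -0.8]
width: 0.0436
clock: 4.75
tcp_pos: [0.5934, 0.1241, 0.1397]
tool_rot: [[-0.0, 1.0, -0.003], [1.0, 0.0, -0.001], [-0.001, -0.003, -1.0]]
force: [1.1, -0.3, -1.2]
width: 0.0441
clock: 5.25
tcp_pos: [0.619, 0.2126, 0.1401]
tool_rot: [[0.0, 1.0, -0.003], [1.0, -0.0, -0.002], [-0.002, -0.003, -1.0]]
force: [-0.3, -0.6, -0.4]
width: 0.0439
scale 6.666666666666667 5.3 tcp px [[276.3 148.1]] [0.6192 0.212  0.1405]
open tip px [[259.3 148.5]]
open tip px [[291.8 137.7]]
scale 6.666666666666667 5.35 tcp px [[179.5 197.1]] [0.6195 0.2117 0.141 ]
open tip px [[177.2 215.7]]
open tip px [[179.  174.9]]
```

View pics/side_e.png

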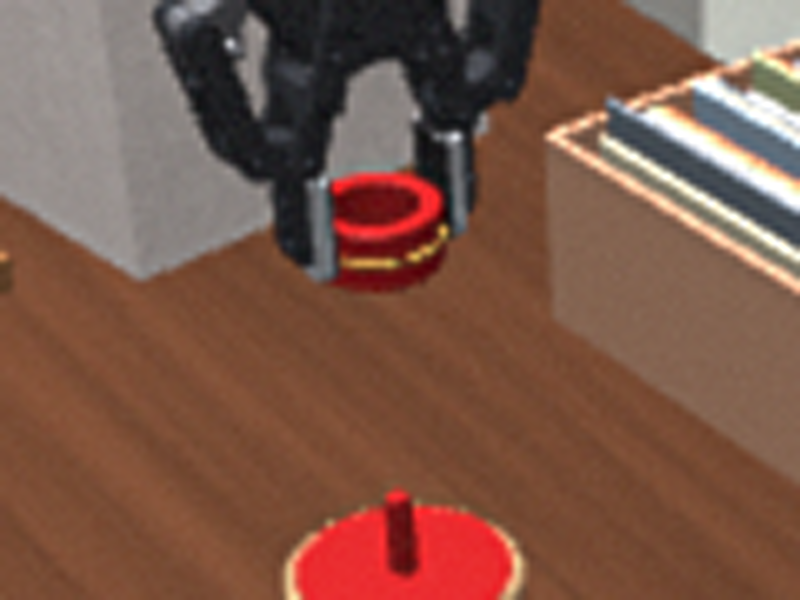

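View pics/top_e.png

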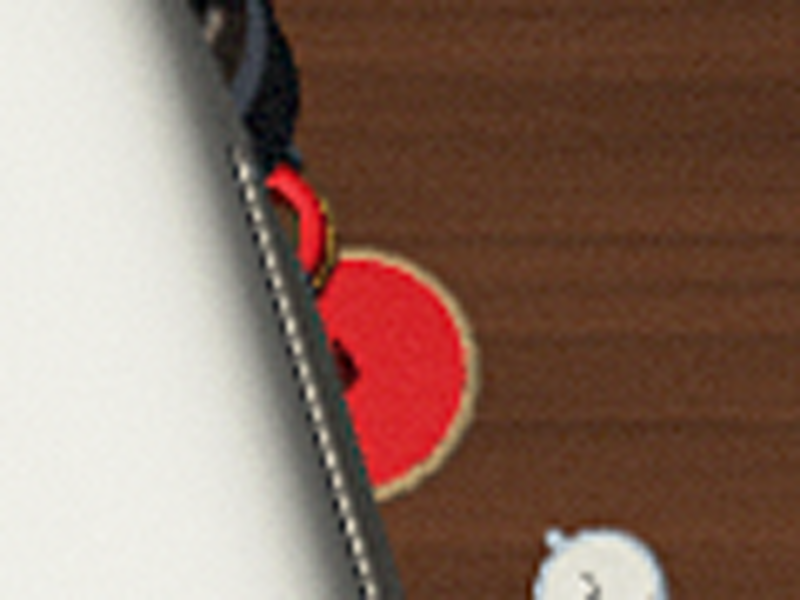

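```bash
python3 -m handwheel '{"slide":[[0,1,-25],[0,0,-25],[0,0,-25],[0,0,-12],[0,0,0]],"twist":[[0,0,0],[0,0,0],[0,0,0],[0,0,0],[0,0,0]]}'; python3 look.py f side 220 140 120 90; python3 -c "
from h import *
print(proj('side',[[.6192,.214,.074],[.6195,.2155,.042],[.6195,.2155,.008]]).round(1))"
```

```text
clock: 5.85
tcp_pos: [0.6183, 0.2127, 0.0523]
tool_rot: [[0.002, 1.0, -0.004], [1.0, -0.002, -0.002], [-0.002, -0.004, -1.0]]
force: [-0.4, -0.5, -0.2]
width: 0.0438
scale 6.666666666666667 5.9 tcp px [[278.9 179.7]] [0.6195 0.2134 0.054 ]
open tip px [[262.9 180.8]]
open tip px [[293.5 169.5]]
[[278.  172.5]
 [278.8 183.4]
 [279.8 194.8]]
```

View pics/side_f.png

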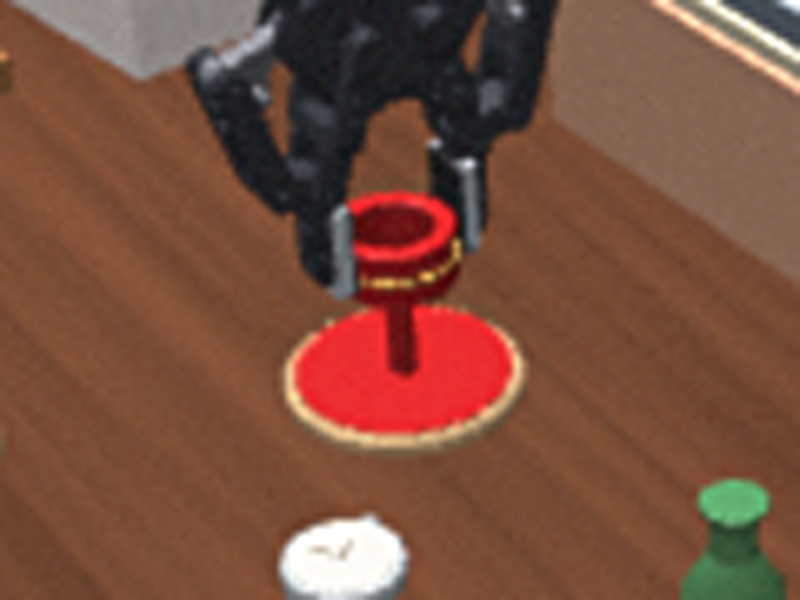

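```bash
python3 -m handwheel '{"slide":[[-1,0,-10],[0,0,-10],[0,0,-10],[0,0,-6],[0,0,0]],"twist":[[0,0,0],[0,0,0],[0,0,0],[0,0,0],[0,0,0]]}';  python3 -m handwheel '{"slide":[[0,0,-2],[0,0,0],[0,0,-2],[0,0,0]],"twist":[[0,0,0],[0,0,0],[0,0,0],[0,0,0]]}'
```

```text
clock: 6.4
tcp_pos: [0.6178, 0.2143, 0.0167]
tool_rot: [[-0.0, 1.0, -0.003], [1.0, 0.0, -0.001], [-0.001, -0.003, -1.0]]
force: [-0.6, -0.8, -0.6]
width: 0.0437
clock: 6.8
tcp_pos: [0.619, 0.2146, 0.0144]
tool_rot: [[0.0, 1.0, 0.0], [1.0, -0.0, 0.0], [0.0, 0.0, -1.0]]
force: [1.1, -0.0, -0.2]
width: 0.0442
```

```bash
python3 -m handwheel '{"slide":[[0,0,-1.5],[0,0,0]],"twist":[[0,0,0],[0,0,0]]}';  python3 -m handwheel '{"slide":[[0,0,-1],[0,0,0]],"twist":[[0,0,0],[0,0,0]]}';  python3 -m handwheel '{"slide":[[0,0,-0.5],[0,0,0]],"twist":[[0,0,0],[0,0,0]]}'
```

```text
clock: 7.0
tcp_pos: [0.6188, 0.2145, 0.0127]
tool_rot: [[-0.0, 1.0, -0.0], [1.0, 0.0, -0.0], [-0.0, -0.0, -1.0]]
force: [0.1, 0.3, -0.6]
width: 0.0437
clock: 7.2
tcp_pos: [0.6188, 0.2145, 0.0117]
tool_rot: [[0.0, 1.0, -0.0], [1.0, -0.0, -0.0], [-0.0, -0.0, -1.0]]
force: [0.1, -0.8, -0.7]
width: 0.0438
clock: 7.4
tcp_pos: [0.6189, 0.2145, 0.0113]
tool_rot: [[-0.0, 1.0, -0.0], [1.0, 0.0, -0.0], [-0.0, -0.0, -1.0]]
force: [0.4, -0.5, -0.1]
width: 0.0441
```

```bash
python3 -m handwheel '{"slide":[[0,0,-0.5],[0,0,0]],"twist":[[0,0,0],[0,0,0]]}';  python3 -m handwheel '{"slide":[[0,0,-0.5],[0,0,0]],"twist":[[0,0,0],[0,0,0]]}';  python3 look.py g side 220 140 120 90
```

```text
clock: 7.6
tcp_pos: [0.6189, 0.2146, 0.0107]
tool_rot: [[0.0, 1.0, -0.0], [1.0, -0.0, -0.0], [-0.0, -0.0, -1.0]]
force: [-0.6, 0.2, 0.2]
width: 0.0438
clock: 7.8
tcp_pos: [0.6189, 0.2146, 0.0107]
tool_rot: [[0.0, 1.0, 0.0], [1.0, -0.0, 0.0], [0.0, 0.0, -1.0]]
force: [-1.3, -0.5, 2.5]
width: 0.0436
scale 6.666666666666667 7.85 tcp px [[279.7 194.2]] [0.6189 0.2146 0.0107]
open tip px [[264.3 195.7]]
open tip px [[294.  184.2]]
```

View pics/side_g.png

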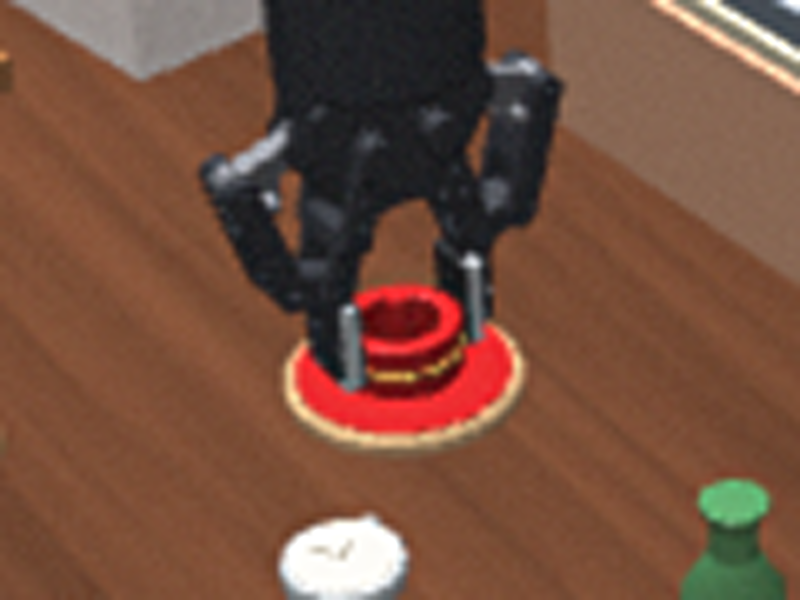

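```bash
python3 -m handwheel '{"slide":[[0,0,0],[0,0,0],[0,0,0],[0,0,0],[0,0,0]],"twist":[[0,0,0],[0,0,0],[0,0,0],[0,0,0],[0,0,0]]}' 1;  python3 -m handwheel '{"slide":[[0,0,5],[0,0,20],[0,0,30],[0,0,35],[0,0,40]],"twist":[[0,0,0],[0,0,0],[0,0,0],[0,0,0],[0,0,0]]}';  python3 look.py h side 220 140 120 90
```

```text
clock: 8.35
tcp_pos: [0.6189, 0.2145, 0.0102]
tool_rot: [[0.0, 1.0, -0.0], [1.0, -0.0, -0.0], [-0.0, -0.0, -1.0]]
force: [0.4, 0.9, 1.9]
width: 0.0856
clock: 8.85
tcp_pos: [0.6181, 0.2143, 0.1409]
tool_rot: [[-0.0, 1.0, -0.002], [1.0, 0.0, -0.001], [-0.001, -0.002, -1.0]]
force: [1.0, -0.6, -0.5]
width: 0.0855
scale 6.666666666666667 8.9 tcp px [[276.2 143.3]] [0.6222 0.2157 0.1501]
open tip px [[259.2 143.8]]
open tip px [[291.7 132.7]]
```

View pics/side_h.png

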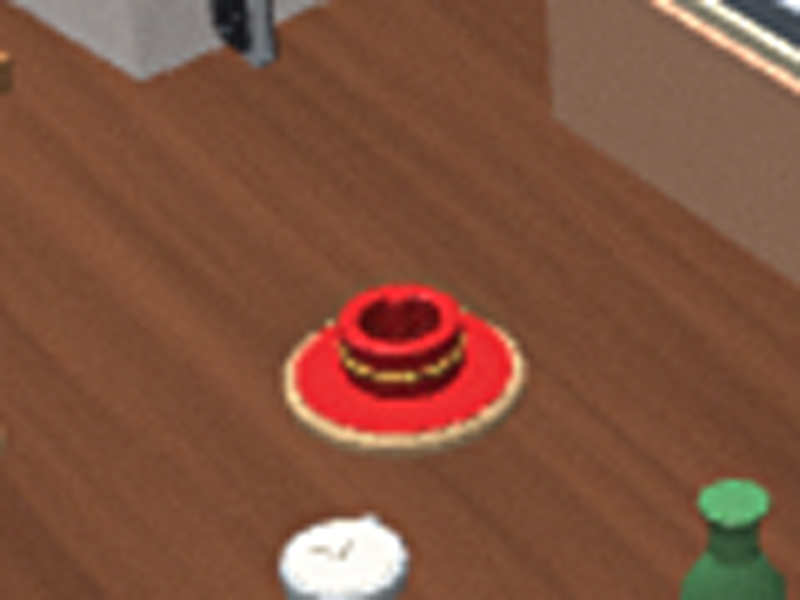

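```bash
python3 - <<'E'
from h import *
p=np.load('/tmp/side_d.npz')['p']
def circ(P):
    A=np.c_[2*P,np.ones(len(P))];x=np.linalg.lstsq(A,(P**2).sum(1),rcond=None)[0];r=np.hypot(*(P-x[:2]).T);return x[:2].round(4),r.mean().round(4),r.std().round(4)
for vm in (190,210,225):
    m=topring(p,(349,342),22,23,vm,dh=9);e,ct=ell(m);print(np.round(e,1) if 0 else e[0],circ(plane('side',ct[:,0].astype(float),.07)[:,:2]))
E
```

```text
(348.18890380859375, 343.65936279296875) (array([ 0.4607, -0.2681]), np.float64(0.0265), np.float64(0.0013))
(348.0161437988281, 342.7356262207031) (array([ 0.4613, -0.267 ]), np.float64(0.0258), np.float64(0.001))
(347.9725036621094, 342.76971435546875) (array([ 0.4614, -0.267 ]), np.float64(0.0257), np.float64(0.0009))
```

```bash
python3 look.py h top 340 220 120 90; cat > ring.py <<'E'
import sys;from h import *
# ring.py tag hue/None top(u,v) side(u,v) z win ...
def circ(P):
    A=np.c_[2*P,np.ones(len(P))];x=np.linalg.lstsq(A,(P**2).sum(1),rcond=None)[0];r=np.hypot(*(P-x[:2]).T);return x[:2].round(4),r.mean().round(4),r.std().round(4)
a=sys.argv;hue=None if a[2]=='n' else int(a[2]);z=float(a[3]);win=int(a[4])
for n,s in(('top',a[5]),('side',a[6])):
    if s=='-':continue
    t,uv=s.split(':');uv=tuple(map(int,uv.split(',')))
    p=np.load(f'/tmp/{n}_{t}.npz')['p']
    for vm in(150,190,215):
        m=topring(p,uv,win,hue,vm,dh=9)
        if m.sum()<20:continue
        e,ct=ell(m);print(n,vm,np.round(e[0],1),circ(plane(n,ct[:,0].astype(float),z)[:,:2]))
E
python3 ring.py x 23 .07 22 h:413,278 d:349,342
```

```text
scale 6.666666666666667 8.95 tcp px [[176.7 194.3]] [0.623  0.2159 0.1483]
open tip px [[174.4 213.1]]
open tip px [[176.1 172. ]]
top 150 [413.9 278.7] (array([ 0.4605, -0.2652]), np.float64(0.0256), np.float64(0.0009))
top 190 [414.  278.3] (array([ 0.461 , -0.2656]), np.float64(0.0252), np.float64(0.0008))
top 215 [414.2 278.2] (array([ 0.4612, -0.2659]), np.float64(0.0248), np.float64(0.0007))
side 150 [348.3 345.5] (array([ 0.4583, -0.2709]), np.float64(0.0287), np.float64(0.0021))
side 190 [348.2 343.7] (array([ 0.4607, -0.2681]), np.float64(0.0265), np.float64(0.0013))
side 215 [348.  342.7] (array([ 0.4614, -0.267 ]), np.float64(0.0257), np.float64(0.0009))
```

View pics/top_h.png

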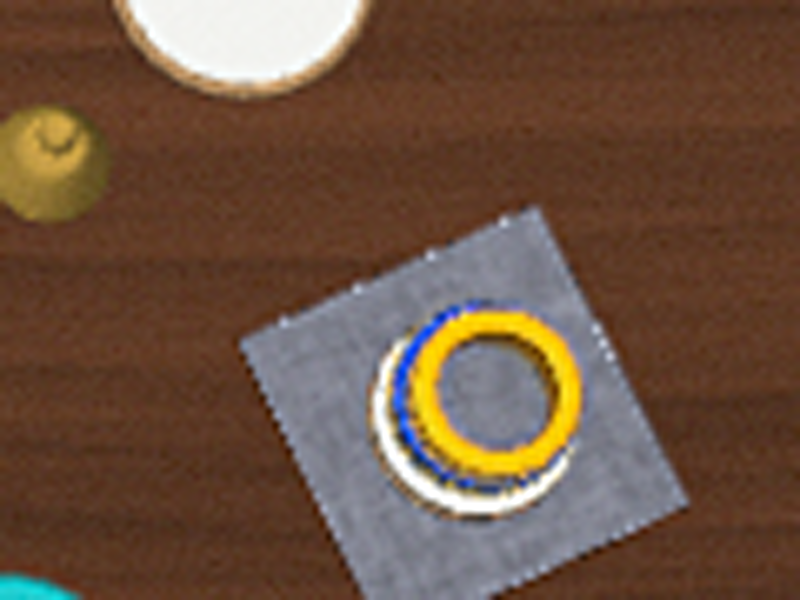

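```bash
python3 -m handwheel '{"slide":[[-13,-30,0],[-13,-40,0],[-13,-40,0],[-13,-40,0],[-13,-40,0]],"twist":[[0,0,0],[0,0,0],[0,0,0],[0,0,0],[0,0,0]]}'; python3 -m handwheel '{"slide":[[-13,-40,0],[-13,-40,0],[-13,-40,0],[-13,-40,0],[-13,-40,0]],"twist":[[0,0,0],[0,0,0],[0,0,0],[0,0,0],[0,0,0]]}' ;python3 -m handwheel '{"slide":[[-13,-40,0],[-13,-40,0],[-1,-11,0],[0,0,0],[0,0,0]],"twist":[[0,0,0],[0,0,0],[0,0,0],[0,0,0],[0,0,0]]}' 
```

```text
clock: 9.45
tcp_pos: [0.5531, 0.0232, 0.1403]
tool_rot: [[-0.001, 1.0, 0.0], [1.0, 0.001, -0.0], [-0.0, 0.0, -1.0]]
force: [1.1, -0.4, 0.9]
width: 0.0856
clock: 9.95
tcp_pos: [0.4881, -0.1769, 0.1404]
tool_rot: [[-0.0, 1.0, 0.0], [1.0, 0.0, -0.0], [-0.0, 0.0, -1.0]]
force: [1.5, -0.1, 0.1]
width: 0.0854
clock: 10.45
tcp_pos: [0.462, -0.2657, 0.1401]
tool_rot: [[-0.0, 1.0, -0.0], [1.0, 0.0, 0.001], [0.001, -0.0, -1.0]]
force: [-0.6, 0.4, 0.2]
width: 0.0854
```

```bash
python3 -m handwheel '{"slide":[[-1,0,-30],[0,0,-30],[0,0,-20],[0,0,-9],[0,0,0]],"twist":[[0,0,0],[0,0,0],[0,0,0],[0,0,0],[0,0,0]]}'; python3 -m handwheel '{"slide":[[0,0,0],[0,0,0],[0,0,0],[0,0,0],[0,0,0]],"twist":[[0,0,0],[0,0,0],[0,0,0],[0,0,0],[0,0,0]]}' 0; python3 look.py i side 260 240 200 150
```

```text
clock: 10.95
tcp_pos: [0.4605, -0.2646, 0.0501]
tool_rot: [[-0.002, 1.0, -0.003], [1.0, 0.002, 0.002], [0.002, -0.003, -1.0]]
force: [-0.6, -0.6, 0.6]
width: 0.0857
clock: 11.45
tcp_pos: [0.4623, -0.267, 0.0533]
tool_rot: [[-0.0, 1.0, 0.004], [1.0, 0.0, -0.001], [-0.001, 0.004, -1.0]]
force: [-2.2, 1.5, 5.6]
width: 0.0502
scale 4.0 11.5 tcp px [[348.4 348.1]] [ 0.4623 -0.267   0.0534]
open tip px [[326.5 356.9]]
open tip px [[369.7 330.4]]
```

View pics/side_i.png

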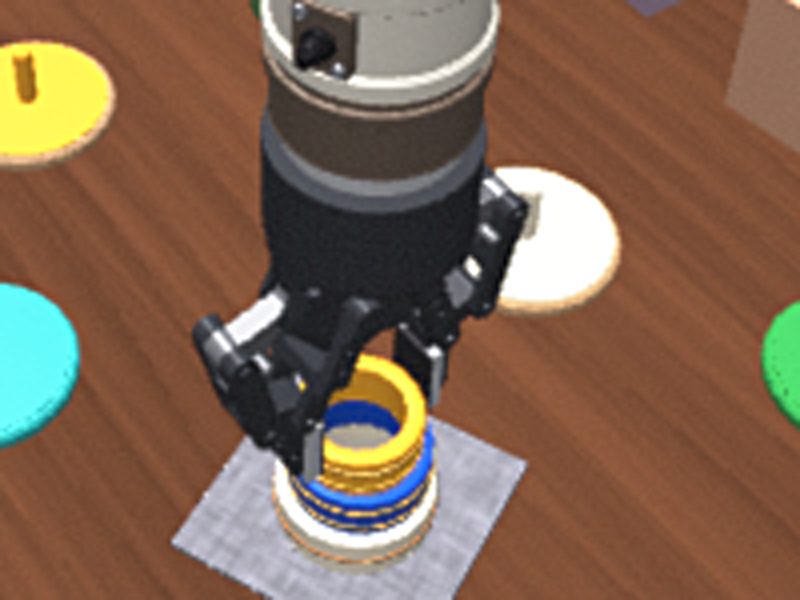

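```bash
python3 -m handwheel '{"slide":[[0,0,3],[0,0,5],[0,0,12],[0,0,25],[0,0,25]],"twist":[[0,0,0],[0,0,0],[0,0,0],[0,0,0],[0,0,0]]}'; python3 -m handwheel '{"slide":[[0,0,18],[0,0,0]],"twist":[[0,0,0],[0,0,0]]}' ; python3 look.py j side 260 240 200 150
```

```text
clock: 12.0
tcp_pos: [0.4605, -0.2663, 0.1224]
tool_rot: [[0.0, 1.0, -0.001], [1.0, -0.0, 0.0], [0.0, -0.001, -1.0]]
force: [1.1, -0.4, 0.7]
width: 0.0505
clock: 12.2
tcp_pos: [0.463, -0.2677, 0.143]
tool_rot: [[0.0, 1.0, 0.006], [1.0, -0.0, -0.004], [-0.004, 0.006, -1.0]]
force: [-0.1, -0.1, 0.3]
width: 0.0504
scale 4.0 12.25 tcp px [[350.3 313.1]] [ 0.462  -0.2671  0.1411]
open tip px [[326.3 321.1]]
open tip px [[373.4 294.3]]
```

View pics/side_j.png

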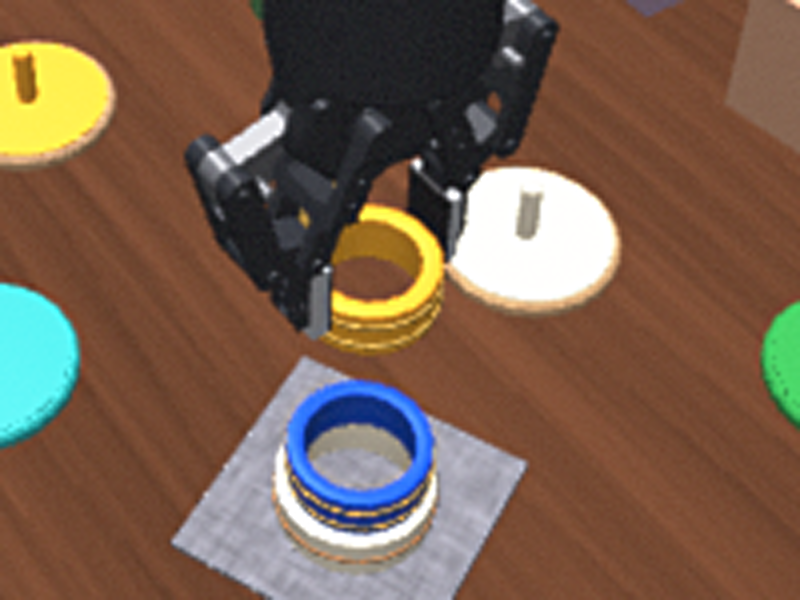

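```bash
python3 -m handwheel '{"slide":[[1,36,0],[1,36,0],[1,36,0],[1,36,0],[1,36,0]],"twist":[[0,0,0],[0,0,0],[0,0,0],[0,0,0],[0,0,0]]}'; python3 -m handwheel '{"slide":[[1,36,0],[1,36,0],[1,34,-20],[0,0,-30],[0,0,-25]],"twist":[[0,0,0],[0,0,0],[0,0,0],[0,0,0],[0,0,0]]}' ; python3 -m handwheel '{"slide":[[0,0,-8],[0,0,0]],"twist":[[0,0,0],[0,0,0]]}' ; python3 look.py k side 190 190 160 120
```

```text
clock: 12.75
tcp_pos: [0.4647, -0.085, 0.138]
tool_rot: [[0.0, 1.0, -0.002], [1.0, -0.0, 0.0], [0.0, -0.002, -1.0]]
force: [0.8, -0.5, -1.4]
width: 0.0503
clock: 13.25
tcp_pos: [0.4677, 0.0209, 0.0623]
tool_rot: [[-0.003, 1.0, -0.002], [1.0, 0.003, -0.0], [-0.0, -0.002, -1.0]]
force: [0.2, 0.6, 0.8]
width: 0.0504
clock: 13.45
tcp_pos: [0.467, 0.0194, 0.0545]
tool_rot: [[0.0, 1.0, -0.005], [1.0, -0.0, -0.0], [-0.0, -0.005, -1.0]]
force: [0.1, -0.4, -1.1]
width: 0.0504
scale 5.0 13.5 tcp px [[263.4 247.2]] [0.4683 0.0193 0.0558]
open tip px [[243.5 250.7]]
open tip px [[281.3 234.2]]
```

View pics/side_k.png

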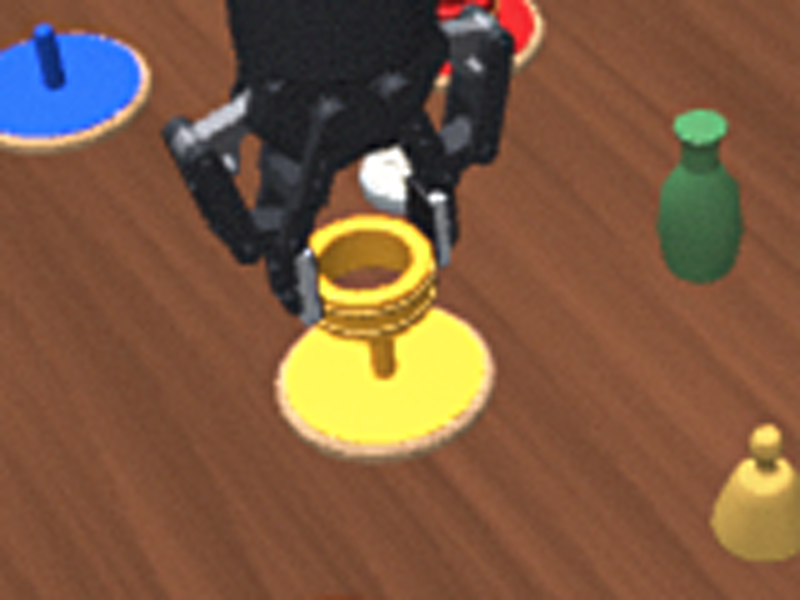

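```bash
python3 ring.py x 112 .048 24 - j:350,350; python3 -c "
from h import *
print(proj('side',[[.4695,.0193,.075],[.4695,.0193,.042],[.4695,.0193,.008]]).round(1))"
```

```text
side 150 [349.5 350.5] (array([ 0.4639, -0.2679]), np.float64(0.029), np.float64(0.0005))
side 190 [349.4 350.4] (array([ 0.464 , -0.2677]), np.float64(0.0287), np.float64(0.0006))
side 215 [349.5 350.3] (array([ 0.4641, -0.2676]), np.float64(0.0285), np.float64(0.0005))
[[263.  239.7]
 [264.6 252. ]
 [266.2 264. ]]
```

```bash
python3 -m handwheel '{"slide":[[1,0,-10],[0,0,-10],[0,0,-10],[0,0,-6],[0,0,0]],"twist":[[0,0,0],[0,0,0],[0,0,0],[0,0,0],[0,0,0]]}';  python3 -m handwheel '{"slide":[[0,0,-2],[0,0,0],[0,0,-1],[0,0,0]],"twist":[[0,0,0],[0,0,0],[0,0,0],[0,0,0]]}'
```

```text
clock: 14.0
tcp_pos: [0.4689, 0.0194, 0.0192]
tool_rot: [[0.0, 1.0, -0.002], [1.0, -0.0, -0.0], [-0.0, -0.002, -1.0]]
force: [0.3, -0.2, -0.7]
width: 0.0508
clock: 14.4
tcp_pos: [0.4701, 0.0196, 0.0175]
tool_rot: [[0.0, 1.0, 0.0], [1.0, -0.0, 0.0], [0.0, 0.0, -1.0]]
force: [-0.0, 0.2, -0.7]
width: 0.0505
```

```bash
python3 -m handwheel '{"slide":[[0,0,-2],[0,0,0]],"twist":[[0,0,0],[0,0,0]]}';  python3 -m handwheel '{"slide":[[0,0,-1],[0,0,0]],"twist":[[0,0,0],[0,0,0]]}';  python3 -m handwheel '{"slide":[[0,0,-0.5],[0,0,0]],"twist":[[0,0,0],[0,0,0]]}';  python3 -m handwheel '{"slide":[[0,0,-0.5],[0,0,0]],"twist":[[0,0,0],[0,0,0]]}'
```

```text
clock: 14.6
tcp_pos: [0.4698, 0.0196, 0.0152]
tool_rot: [[-0.0, 1.0, -0.0], [1.0, 0.0, -0.0], [-0.0, -0.0, -1.0]]
force: [-0.8, -0.2, -0.7]
width: 0.0508
clock: 14.8
tcp_pos: [0.4698, 0.0196, 0.0142]
tool_rot: [[0.0, 1.0, -0.0], [1.0, -0.0, 0.0], [0.0, -0.0, -1.0]]
force: [-0.0, -0.5, -0.7]
width: 0.0506
clock: 15.0
tcp_pos: [0.4699, 0.0196, 0.0137]
tool_rot: [[0.0, 1.0, -0.0], [1.0, -0.0, -0.0], [-0.0, -0.0, -1.0]]
force: [1.0, 0.2, -0.0]
width: 0.0507
clock: 15.2
tcp_pos: [0.47, 0.0196, 0.0134]
tool_rot: [[0.0, 1.0, 0.0], [1.0, -0.0, 0.0], [0.0, 0.0, -1.0]]
force: [-0.2, -0.7, 1.2]
width: 0.0508
```

```bash
python3 -m handwheel '{"slide":[[0,0,-0.4],[0,0,0]],"twist":[[0,0,0],[0,0,0]]}';python3 -m handwheel '{"slide":[[0,0,0],[0,0,0],[0,0,0],[0,0,0],[0,0,0]],"twist":[[0,0,0],[0,0,0],[0,0,0],[0,0,0],[0,0,0]]}' 1;  python3 -m handwheel '{"slide":[[0,0,5],[0,0,20],[0,0,30],[0,0,35],[0,0,36]],"twist":[[0,0,0],[0,0,0],[0,0,0],[0,0,0],[0,0,0]]}';  python3 look.py l side 190 190 160 120
```

```text
clock: 15.4
tcp_pos: [0.47, 0.0196, 0.0134]
tool_rot: [[-0.0, 1.0, 0.0], [1.0, 0.0, 0.0], [0.0, 0.0, -1.0]]
force: [-2.1, -0.1, 4.6]
width: 0.0506
clock: 15.9
tcp_pos: [0.4699, 0.0196, 0.0128]
tool_rot: [[0.0, 1.0, -0.0], [1.0, -0.0, 0.0], [0.0, -0.0, -1.0]]
force: [0.7, 0.2, 0.0]
width: 0.0855
clock: 16.4
tcp_pos: [0.4694, 0.0195, 0.1402]
tool_rot: [[0.0, 1.0, -0.001], [1.0, -0.0, -0.0], [-0.0, -0.001, -1.0]]
force: [0.1, 0.2, 0.2]
width: 0.0857
scale 5.0 16.45 tcp px [[260.9 210. ]] [0.4734 0.0197 0.1465]
open tip px [[239.4 212.9]]
open tip px [[280.  196.4]]
```

View pics/side_l.png

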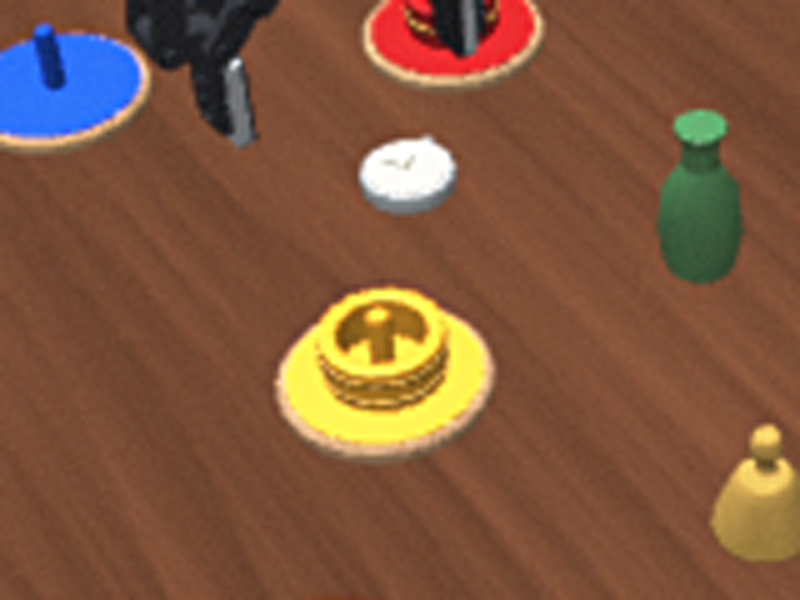

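```bash
python3 look.py l top 340 220 120 90; python3 ring.py x 112 .048 24 l:412,279 -
python3 -m handwheel '{"slide":[[-1,-36,0],[-1,-36,0],[-1,-36,0],[-1,-36,0],[-1,-36,0]],"twist":[[0,0,0],[0,0,0],[0,0,0],[0,0,0],[0,0,0]]}'; python3 -m handwheel '{"slide":[[-1,-36,0],[-1,-36,0],[0,-34,0],[0,0,0],[0,0,0]],"twist":[[0,0,0],[0,0,0],[0,0,0],[0,0,0],[0,0,0]]}'
```

```text
scale 6.666666666666667 16.5 tcp px [[274.3 266.8]] [0.4738 0.0197 0.1443]
open tip px [[273.8 287.4]]
open tip px [[274. 244.]]
top 150 [412.6 278.8] (array([ 0.4638, -0.2665]), np.float64(0.0285), np.float64(0.0006))
top 190 [412.7 278.8] (array([ 0.4638, -0.2666]), np.float64(0.0284), np.float64(0.0006))
top 215 [412.8 278.9] (array([ 0.4636, -0.2668]), np.float64(0.0281), np.float64(0.0006))
clock: 17.0
tcp_pos: [0.4644, -0.1617, 0.1385]
tool_rot: [[-0.0, 1.0, -0.001], [1.0, 0.0, 0.0], [0.0, -0.001, -1.0]]
force: [-0.0, 0.2, -0.5]
width: 0.0851
clock: 17.5
tcp_pos: [0.4623, -0.2667, 0.1382]
tool_rot: [[0.002, 1.0, -0.001], [1.0, -0.002, 0.001], [0.001, -0.001, -1.0]]
force: [0.6, 0.9, 0.9]
width: 0.0852
```

```bash
python3 -m handwheel '{"slide":[[1,0,-35],[0,0,-35],[0,0,-25],[0,0,-13],[0,0,0]],"twist":[[0,0,0],[0,0,0],[0,0,0],[0,0,0],[0,0,0]]}'; python3 -m handwheel '{"slide":[[0,0,0],[0,0,0]],"twist":[[0,0,0],[0,0,0]]}'; python3 look.py m side 260 260 200 150
```

```text
clock: 18.0
tcp_pos: [0.4619, -0.2637, 0.0285]
tool_rot: [[-0.002, 1.0, -0.005], [1.0, 0.002, 0.003], [0.003, -0.005, -1.0]]
force: [0.3, -0.0, 0.7]
width: 0.0852
clock: 18.2
tcp_pos: [0.4649, -0.2663, 0.0321]
tool_rot: [[-0.001, 1.0, 0.002], [1.0, 0.001, -0.001], [-0.001, 0.002, -1.0]]
force: [-0.7, -0.1, -1.1]
width: 0.0853
scale 4.0 18.25 tcp px [[349.1 354.7]] [ 0.465  -0.2665  0.0322]
open tip px [[327.8 363.5]]
open tip px [[369.9 337.4]]
```

View pics/side_m.png

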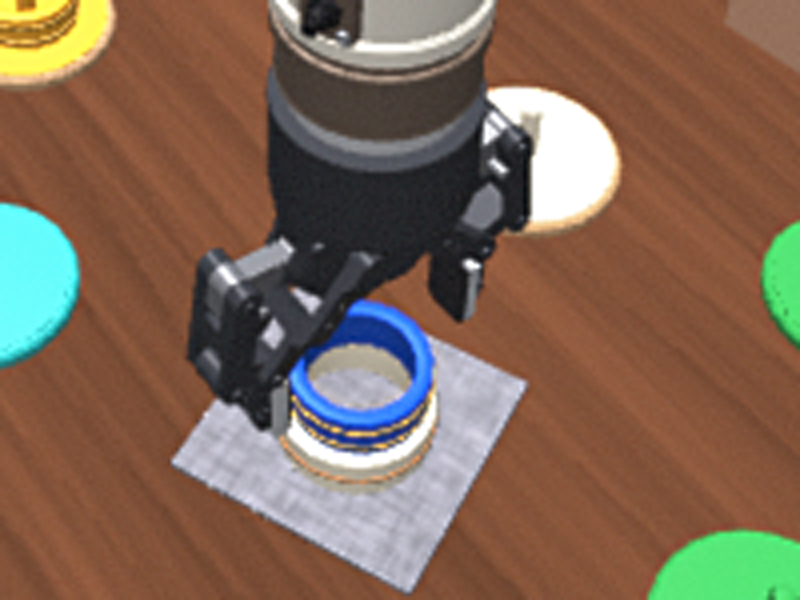

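```bash
python3 -m handwheel '{"slide":[[-1,0,-3],[0,0,0]],"twist":[[0,0,0],[0,0,0]]}'; python3 -m handwheel '{"slide":[[0,0,0],[0,0,0],[0,0,0],[0,0,0],[0,0,0]],"twist":[[0,0,0],[0,0,0],[0,0,0],[0,0,0],[0,0,0]]}' 0; python3 -m handwheel '{"slide":[[0,0,3],[0,0,5],[0,0,12],[0,0,25],[0,0,25]],"twist":[[0,0,0],[0,0,0],[0,0,0],[0,0,0],[0,0,0]]}'; python3 -m handwheel '{"slide":[[0,0,30],[0,0,12],[0,0,0]],"twist":[[0,0,0],[0,0,0],[0,0,0]]}' ; python3 look.py n side 260 240 200 150
```

```text
clock: 18.45
tcp_pos: [0.4629, -0.2665, 0.0282]
tool_rot: [[0.0, 1.0, 0.0], [1.0, -0.0, -0.0], [-0.0, 0.0, -1.0]]
force: [-0.1, 0.5, 0.0]
width: 0.0851
clock: 18.95
tcp_pos: [0.4633, -0.2668, 0.0288]
tool_rot: [[0.0, 1.0, 0.001], [1.0, -0.0, -0.001], [-0.001, 0.001, -1.0]]
force: [-0.2, -0.2, 5.2]
width: 0.0571
clock: 19.45
tcp_pos: [0.4625, -0.2662, 0.0989]
tool_rot: [[0.0, 1.0, -0.001], [1.0, -0.0, 0.001], [0.001, -0.001, -1.0]]
force: [-0.5, -0.3, 0.1]
width: 0.0572
clock: 19.75
tcp_pos: [0.4644, -0.2673, 0.1424]
tool_rot: [[0.0, 1.0, 0.005], [1.0, 0.0, -0.003], [-0.003, 0.005, -1.0]]
force: [0.8, 0.4, -0.2]
width: 0.0576
scale 4.0 19.8 tcp px [[350.8 312.7]] [ 0.4634 -0.2667  0.1405]
open tip px [[327.  320.7]]
open tip px [[373.9 294. ]]
```

View pics/side_n.png

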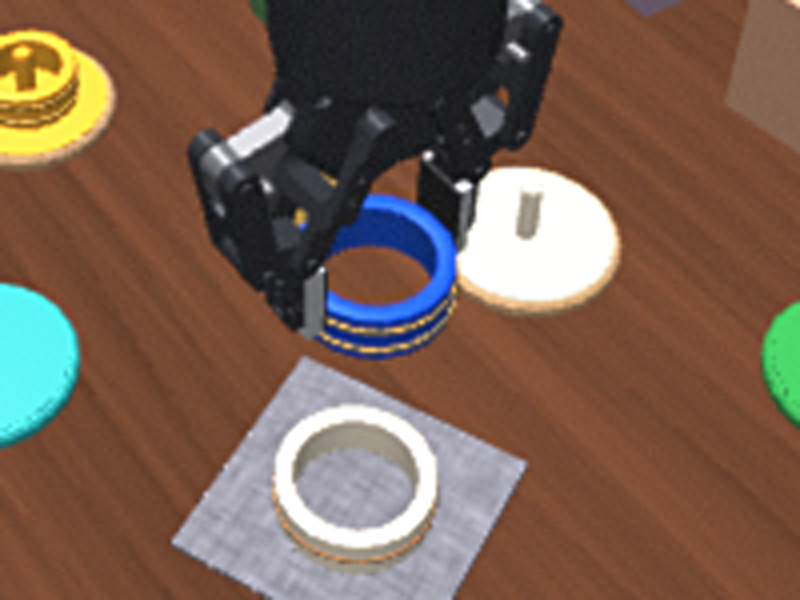

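```bash
python3 -m handwheel '{"slide":[[-2,30,0],[-2,40,0],[-2,40,0],[-2,40,0],[-2,40,0]],"twist":[[0,0,0],[0,0,0],[0,0,0],[0,0,0],[0,0,0]]}'; python3 -m handwheel '{"slide":[[-2,40,0],[-2,40,0],[-2,40,0],[-2,40,0],[-2,40,0]],"twist":[[0,0,0],[0,0,0],[0,0,0],[0,0,0],[0,0,0]]}' ;python3 -m handwheel '{"slide":[[-2,40,0],[-2,40,0],[-1,40,0],[0,40,0],[0,3,-20]],"twist":[[0,0,0],[0,0,0],[0,0,0],[0,0,0],[0,0,0]]}';python3 -m handwheel '{"slide":[[0,0,-30],[0,0,-25],[0,0,-10],[0,0,0]],"twist":[[0,0,0],[0,0,0],[0,0,0],[0,0,0]]}'  ; python3 look.py o side 140 140 120 90;  python3 -c "
from h import *
print(proj('side',[[.438,.286,.074],[.438,.286,.042],[.438,.286,.008]]).round(1))"
```

```text
clock: 20.3
tcp_pos: [0.4512, -0.0748, 0.138]
tool_rot: [[0.001, 1.0, -0.004], [1.0, -0.001, 0.001], [0.001, -0.004, -1.0]]
force: [1.1, 0.0, 0.0]
width: 0.0572
clock: 20.8
tcp_pos: [0.4412, 0.1248, 0.138]
tool_rot: [[0.0, 1.0, -0.003], [1.0, -0.0, -0.001], [-0.001, -0.003, -1.0]]
force: [0.3, 0.3, 0.6]
width: 0.0571
clock: 21.3
tcp_pos: [0.4388, 0.2917, 0.1201]
tool_rot: [[-0.005, 1.0, 0.003], [1.0, 0.005, 0.004], [0.004, 0.003, -1.0]]
force: [-0.5, -0.4, 0.2]
width: 0.0571
clock: 21.7
tcp_pos: [0.4358, 0.2852, 0.0521]
tool_rot: [[0.0, 1.0, -0.005], [1.0, -0.0, -0.003], [-0.003, -0.005, -1.0]]
force: [-0.2, -0.2, -0.0]
width: 0.0569
scale 6.666666666666667 21.75 tcp px [[196.4 191. ]] [0.437  0.2859 0.0538]
open tip px [[177.7 192.5]]
open tip px [[212.2 180.5]]
[[195.  183.7]
 [197.7 195. ]
 [200.5 206.5]]
```

View pics/side_o.png

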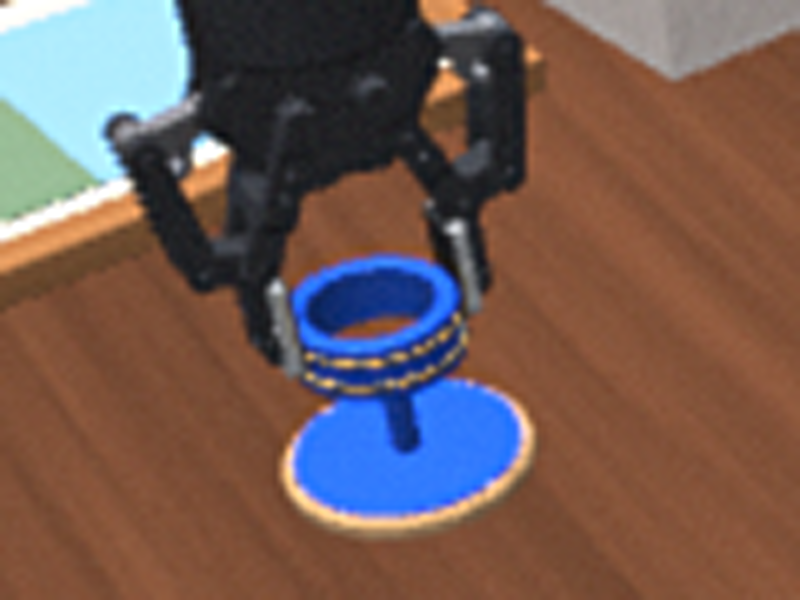

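```bash
python3 -m handwheel '{"slide":[[0,0,-10],[0,0,-10],[0,0,-10],[0,0,-6],[0,0,0]],"twist":[[0,0,0],[0,0,0],[0,0,0],[0,0,0],[0,0,0]]}';  python3 -m handwheel '{"slide":[[0,0,-2],[0,0,0]],"twist":[[0,0,0],[0,0,0]]}';python3 -m handwheel '{"slide":[[0,0,-1],[0,0,0]],"twist":[[0,0,0],[0,0,0]]}'
```

```text
clock: 22.25
tcp_pos: [0.4371, 0.286, 0.0178]
tool_rot: [[0.0, 1.0, -0.002], [1.0, -0.0, -0.001], [-0.001, -0.002, -1.0]]
force: [0.5, 0.1, -1.8]
width: 0.057
clock: 22.45
tcp_pos: [0.4381, 0.2867, 0.017]
tool_rot: [[-0.0, 1.0, 0.0], [1.0, 0.0, 0.0], [0.0, 0.0, -1.0]]
force: [-0.4, 0.2, -0.5]
width: 0.0571
clock: 22.65
tcp_pos: [0.4381, 0.2867, 0.0161]
tool_rot: [[-0.0, 1.0, 0.0], [1.0, 0.0, 0.0], [0.0, 0.0, -1.0]]
force: [0.6, 0.1, -0.4]
width: 0.0573
```

```bash
python3 -m handwheel '{"slide":[[0,0,-2],[0,0,0]],"twist":[[0,0,0],[0,0,0]]}';  python3 -m handwheel '{"slide":[[0,0,-2],[0,0,0]],"twist":[[0,0,0],[0,0,0]]}';python3 -m handwheel '{"slide":[[0,0,-0.5],[0,0,0]],"twist":[[0,0,0],[0,0,0]]}';python3 -m handwheel '{"slide":[[0,0,-0.5],[0,0,0]],"twist":[[0,0,0],[0,0,0]]}'
```

```text
clock: 22.85
tcp_pos: [0.4378, 0.2865, 0.0138]
tool_rot: [[-0.0, 1.0, -0.0], [1.0, 0.0, -0.0], [-0.0, -0.0, -1.0]]
force: [-0.2, 0.7, -0.1]
width: 0.0575
clock: 23.05
tcp_pos: [0.4377, 0.2864, 0.0116]
tool_rot: [[-0.0, 1.0, -0.0], [1.0, 0.0, -0.0], [-0.0, -0.0, -1.0]]
force: [-0.8, -0.2, -0.5]
width: 0.0574
clock: 23.25
tcp_pos: [0.4379, 0.2865, 0.0113]
tool_rot: [[0.0, 1.0, -0.0], [1.0, -0.0, -0.0], [-0.0, -0.0, -1.0]]
force: [1.0, -0.7, -0.2]
width: 0.0572
clock: 23.45
tcp_pos: [0.4379, 0.2865, 0.0109]
tool_rot: [[0.0, 1.0, -0.0], [1.0, -0.0, -0.0], [-0.0, -0.0, -1.0]]
force: [0.8, 0.4, -0.7]
width: 0.0573
```

```bash
python3 -m handwheel '{"slide":[[0,0,-0.4],[0,0,0]],"twist":[[0,0,0],[0,0,0]]}';  python3 -m handwheel '{"slide":[[0,0,-0.4],[0,0,0]],"twist":[[0,0,0],[0,0,0]]}'
```

```text
clock: 23.65
tcp_pos: [0.438, 0.2866, 0.0108]
tool_rot: [[0.0, 1.0, 0.0], [1.0, -0.0, 0.0], [0.0, 0.0, -1.0]]
force: [-0.6, 0.2, 3.4]
width: 0.0576
clock: 23.85
tcp_pos: [0.4379, 0.2866, 0.0108]
tool_rot: [[-0.0, 1.0, 0.0], [1.0, 0.0, 0.0], [0.0, 0.0, -1.0]]
force: [-1.0, -2.1, 5.5]
width: 0.0572
```

```bash
python3 -m handwheel '{"slide":[[0,0,0],[0,0,0],[0,0,0],[0,0,0],[0,0,0]],"twist":[[0,0,0],[0,0,0],[0,0,0],[0,0,0],[0,0,0]]}' 1;  python3 -m handwheel '{"slide":[[0,0,5],[0,0,20],[0,0,30],[0,0,35],[0,0,40]],"twist":[[0,0,0],[0,0,0],[0,0,0],[0,0,0],[0,0,0]]}';  python3 look.py p side 140 140 120 90; python3 look.py p top 340 220 120 90; python3 ring.py x n .026 28 p:412,280 n:350,358
```

```text
clock: 24.35
tcp_pos: [0.4379, 0.2865, 0.01]
tool_rot: [[0.0, 1.0, -0.0], [1.0, -0.0, -0.0], [-0.0, -0.0, -1.0]]
force: [0.2, -0.2, 0.2]
width: 0.0855
clock: 24.85
tcp_pos: [0.4371, 0.2861, 0.1409]
tool_rot: [[-0.0, 1.0, -0.002], [1.0, 0.0, -0.001], [-0.001, -0.002, -1.0]]
force: [0.1, -0.2, -0.1]
width: 0.0851
scale 6.666666666666667 24.9 tcp px [[188.9 154.5]] [0.441  0.2885 0.1487]
open tip px [[168.9 155.3]]
open tip px [[205.7 143.5]]
scale 6.666666666666667 24.95 tcp px [[135.3 284.3]] [0.4414 0.2889 0.1465]
open tip px [[132.1 305.5]]
open tip px [[134.6 261.4]]
top 150 [413.2 278.2] (array([ 0.4663, -0.2709]), np.float64(0.0349), np.float64(0.0044))
top 190 [411.  281.2] (array([ 0.4625, -0.2667]), np.float64(0.0322), np.float64(0.0006))
top 215 [411.1 281.2] (array([ 0.4625, -0.2667]), np.float64(0.0319), np.float64(0.0006))
side 150 [348.2 365.5] (array([ 0.4598, -0.2701]), np.float64(0.0499), np.float64(0.0052))
side 190 [348.3 358.4] (array([ 0.463 , -0.2674]), np.float64(0.0329), np.float64(0.0006))
side 215 [348.5 358.6] (array([ 0.463 , -0.2675]), np.float64(0.0326), np.float64(0.0005))
```

View pics/side_p.png

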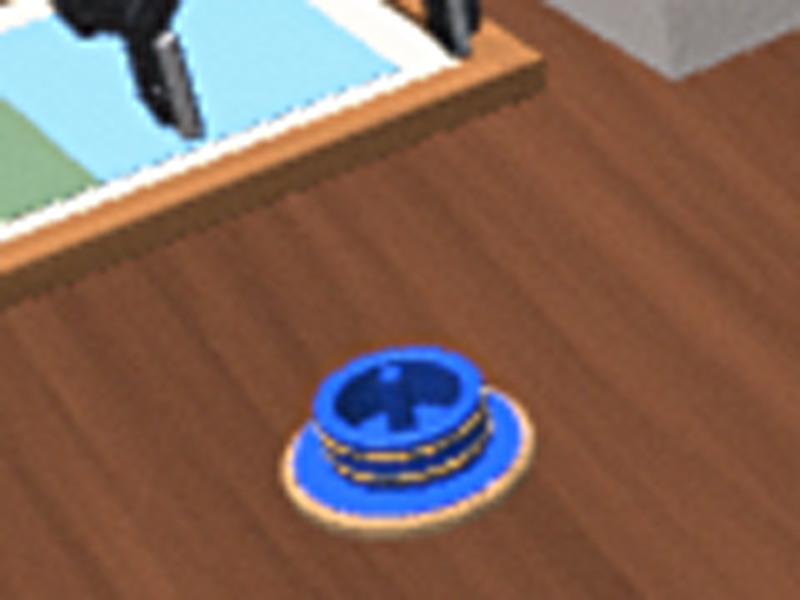

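View pics/top_p.png

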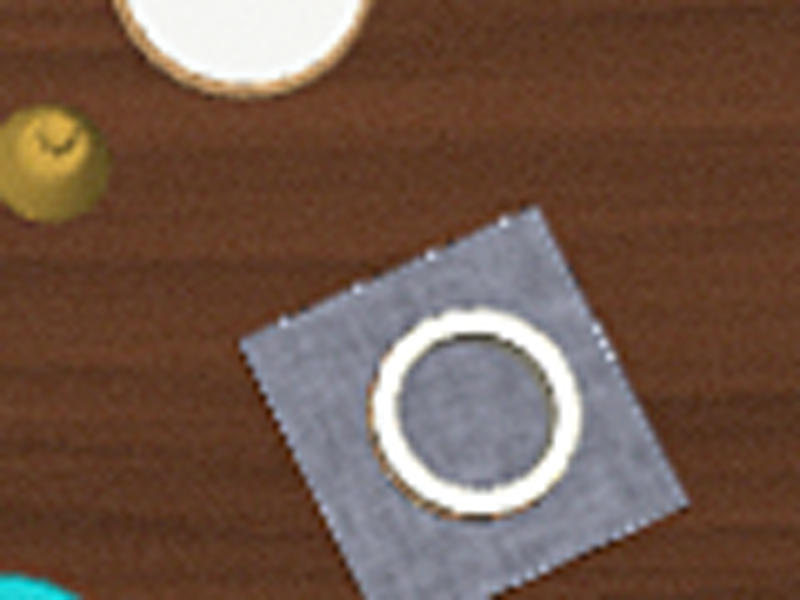

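```bash
python3 -m handwheel '{"slide":[[2,-30,0],[2,-40,0],[2,-40,0],[2,-40,0],[2,-40,0]],"twist":[[0,0,0],[0,0,0],[0,0,0],[0,0,0],[0,0,0]]}'; python3 -m handwheel '{"slide":[[2,-40,0],[2,-40,0],[2,-40,0],[2,-40,0],[2,-40,0]],"twist":[[0,0,0],[0,0,0],[0,0,0],[0,0,0],[0,0,0]]}' ;python3 -m handwheel '{"slide":[[2,-40,0],[2,-40,0],[1,-40,0],[0,-40,0],[0,-4,0]],"twist":[[0,0,0],[0,0,0],[0,0,0],[0,0,0],[0,0,0]]}';python3 -m handwheel '{"slide":[[0,0,-30],[0,0,-30],[0,0,-25],[0,0,-20],[0,0,-10]],"twist":[[0,0,0],[0,0,0],[0,0,0],[0,0,0],[0,0,0]]}' ;python3 -m handwheel '{"slide":[[0,0,0],[0,0,0]],"twist":[[0,0,0],[0,0,0]]}' ; python3 look.py q side 260 260 200 150
```

```text
clock: 25.45
tcp_pos: [0.4476, 0.0951, 0.14]
tool_rot: [[-0.0, 1.0, 0.0], [1.0, 0.0, -0.0], [-0.0, 0.0, -1.0]]
force: [0.2, 0.6, -0.5]
width: 0.0851
clock: 25.95
tcp_pos: [0.4576, -0.105, 0.1401]
tool_rot: [[0.0, 1.0, 0.0], [1.0, -0.0, 0.0], [0.0, 0.0, -1.0]]
force: [0.8, -0.5, -0.3]
width: 0.0851
clock: 26.45
tcp_pos: [0.4627, -0.2716, 0.1399]
tool_rot: [[0.005, 1.0, 0.001], [1.0, -0.005, -0.002], [-0.002, 0.001, -1.0]]
force: [0.3, 0.0, 0.8]
width: 0.0856
clock: 26.95
tcp_pos: [0.4614, -0.2659, 0.023]
tool_rot: [[-0.001, 1.0, -0.003], [1.0, 0.001, 0.002], [0.002, -0.003, -1.0]]
force: [-0.5, 0.7, 0.8]
width: 0.0857
clock: 27.15
tcp_pos: [0.4634, -0.2674, 0.0257]
tool_rot: [[-0.0, 1.0, 0.001], [1.0, 0.0, -0.0], [-0.0, 0.001, -1.0]]
force: [-0.0, 0.1, 0.6]
width: 0.0853
scale 4.0 27.2 tcp px [[348.9 357.7]] [ 0.4638 -0.2677  0.0262]
open tip px [[327.6 366.5]]
open tip px [[369.6 340.4]]
```

View pics/side_q.png

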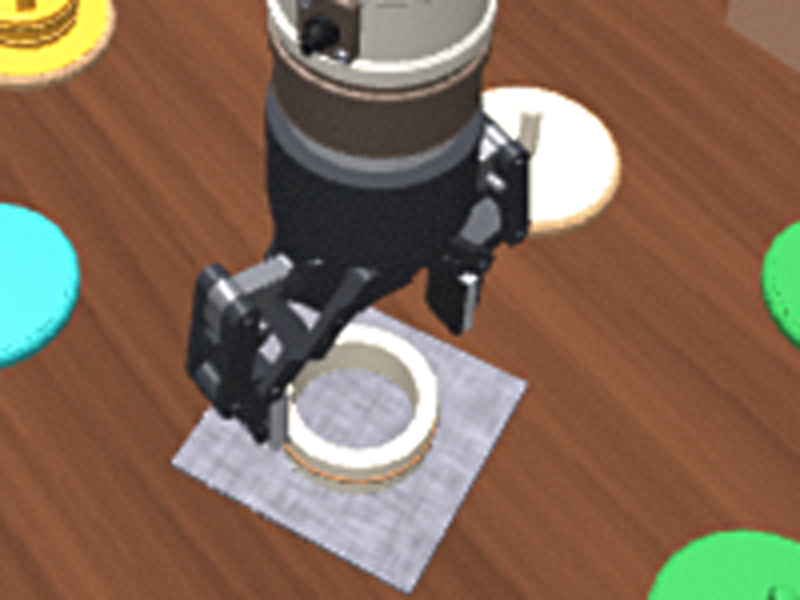

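```bash
python3 -m handwheel '{"slide":[[-1,0,-10],[0,0,-6],[0,0,-3],[0,0,0],[0,0,0]],"twist":[[0,0,0],[0,0,0],[0,0,0],[0,0,0],[0,0,0]]}'; python3 -m handwheel '{"slide":[[0,0,0],[0,0,0],[0,0,0],[0,0,0],[0,0,0]],"twist":[[0,0,0],[0,0,0],[0,0,0],[0,0,0],[0,0,0]]}' 0; python3 -m handwheel '{"slide":[[0,0,3],[0,0,5],[0,0,12],[0,0,25],[0,0,25]],"twist":[[0,0,0],[0,0,0],[0,0,0],[0,0,0],[0,0,0]]}'; python3 -m handwheel '{"slide":[[0,0,30],[0,0,30],[0,0,0]],"twist":[[0,0,0],[0,0,0],[0,0,0]]}' ; python3 look.py r side 260 240 200 150
```

```text
clock: 27.7
tcp_pos: [0.4619, -0.2675, 0.006]
tool_rot: [[0.0, 1.0, -0.0], [1.0, -0.0, 0.0], [0.0, -0.0, -1.0]]
force: [-0.2, 0.4, -0.7]
width: 0.0854
clock: 28.2
tcp_pos: [0.4623, -0.2677, 0.0074]
tool_rot: [[-0.0, 1.0, 0.001], [1.0, 0.0, -0.001], [-0.001, 0.001, -1.0]]
force: [-1.2, 1.4, 5.9]
width: 0.0653
clock: 28.7
tcp_pos: [0.4616, -0.2672, 0.0771]
tool_rot: [[0.0, 1.0, -0.001], [1.0, -0.0, 0.001], [0.001, -0.001, -1.0]]
force: [1.1, -0.5, -0.8]
width: 0.0652
clock: 29.0
tcp_pos: [0.4649, -0.2692, 0.1417]
tool_rot: [[0.0, 1.0, 0.009], [1.0, -0.0, -0.005], [-0.005, 0.009, -1.0]]
force: [-0.0, -0.4, -1.1]
width: 0.0652
scale 4.0 29.05 tcp px [[351.7 313.9]] [ 0.4637 -0.2685  0.1394]
open tip px [[327.9 322. ]]
open tip px [[374.8 295.1]]
```

View pics/side_r.png

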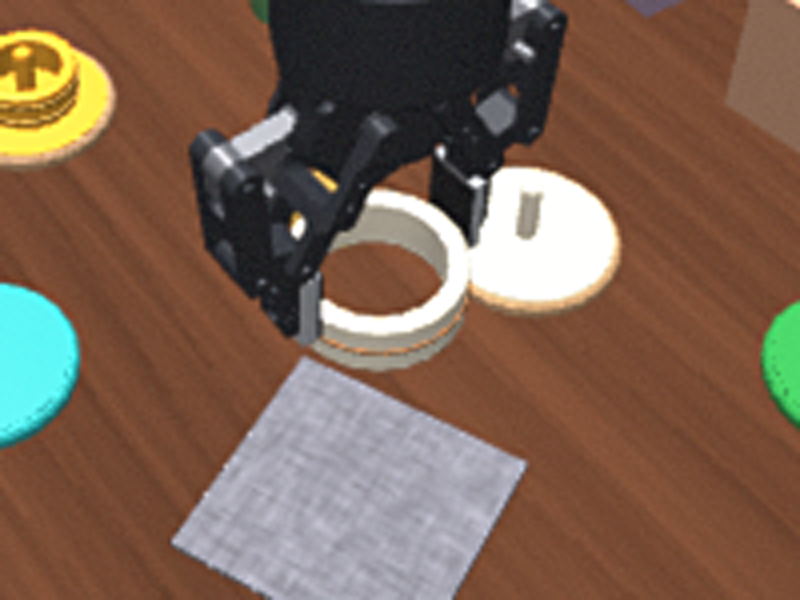

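```bash
python3 -m handwheel '{"slide":[[26,11,0],[26,12,0],[26,12,0],[26,12,0],[26,12,0]],"twist":[[0,0,0],[0,0,0],[0,0,0],[0,0,0],[0,0,0]]}'; python3 -m handwheel '{"slide":[[26,10,0],[0,0,-20],[0,0,-30],[0,0,-25],[0,0,-10]],"twist":[[0,0,0],[0,0,0],[0,0,0],[0,0,0],[0,0,0]]}';python3 -m handwheel '{"slide":[[0,0,0],[0,0,0]],"twist":[[0,0,0],[0,0,0]]}'  ; python3 look.py s side 310 220 160 120;  python3 -c "
from h import *
print(proj('side',[[.618,-.199,.072],[.618,-.199,.042],[.618,-.199,.008]]).round(1))"
```

```text
clock: 29.55
tcp_pos: [0.592, -0.2076, 0.1348]
tool_rot: [[0.0, 1.0, -0.002], [1.0, -0.0, 0.001], [0.001, -0.002, -1.0]]
force: [0.2, -0.1, -1.5]
width: 0.065
clock: 30.05
tcp_pos: [0.6149, -0.1973, 0.0466]
tool_rot: [[-0.0, 1.0, -0.008], [1.0, 0.0, 0.002], [0.002, -0.008, -1.0]]
force: [-0.6, -0.2, -0.6]
width: 0.065
clock: 30.25
tcp_pos: [0.6182, -0.1986, 0.0517]
tool_rot: [[0.0, 1.0, 0.0], [1.0, -0.0, -0.0], [-0.0, 0.0, -1.0]]
force: [1.1, 0.3, -0.7]
width: 0.065
scale 5.0 30.3 tcp px [[393.2 281.3]] [ 0.6189 -0.1988  0.0525]
open tip px [[376.  286.5]]
open tip px [[411.1 266.8]]
[[394.  274.2]
 [392.4 285.5]
 [390.6 297.6]]
```

View pics/side_s.png

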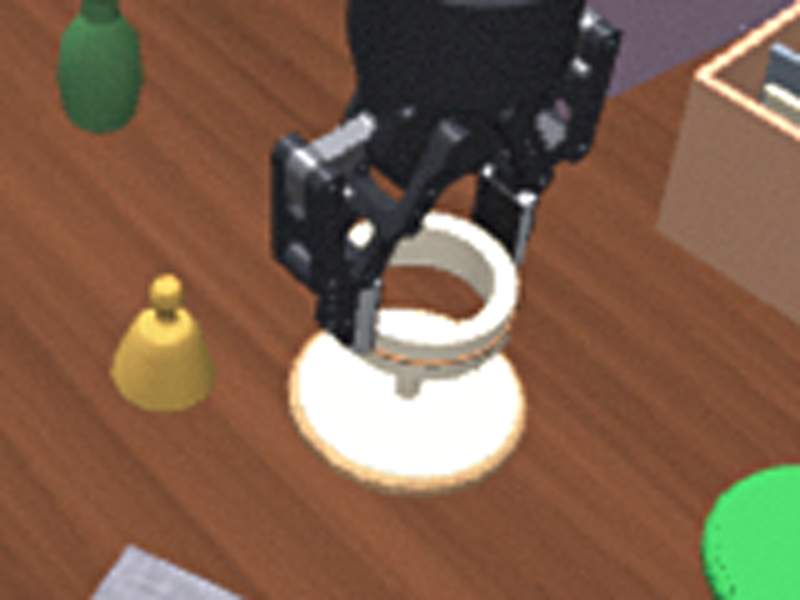

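```bash
python3 -m handwheel '{"slide":[[-2,0,-10],[0,0,-10],[0,0,-10],[0,0,-4],[0,0,0]],"twist":[[0,0,0],[0,0,0],[0,0,0],[0,0,0],[0,0,0]]}';  python3 -m handwheel '{"slide":[[0,0,-1],[0,0,0]],"twist":[[0,0,0],[0,0,0]]}';python3 -m handwheel '{"slide":[[0,0,-1],[0,0,0]],"twist":[[0,0,0],[0,0,0]]}'
```

```text
clock: 30.8
tcp_pos: [0.6149, -0.1981, 0.0157]
tool_rot: [[-0.0, 1.0, -0.002], [1.0, 0.0, 0.001], [0.001, -0.002, -1.0]]
force: [0.4, -0.1, -0.3]
width: 0.065
clock: 31.0
tcp_pos: [0.6162, -0.1985, 0.0163]
tool_rot: [[-0.0, 1.0, 0.001], [1.0, 0.0, -0.0], [-0.0, 0.001, -1.0]]
force: [0.3, 0.2, -1.2]
width: 0.0649
clock: 31.2
tcp_pos: [0.6161, -0.1984, 0.0153]
tool_rot: [[-0.0, 1.0, 0.0], [1.0, 0.0, -0.0], [-0.0, 0.0, -1.0]]
force: [-0.2, -0.7, -1.1]
width: 0.0652
```

```bash
python3 -m handwheel '{"slide":[[0,0,-1.5],[0,0,0]],"twist":[[0,0,0],[0,0,0]]}';  python3 -m handwheel '{"slide":[[0,0,-1.2],[0,0,0]],"twist":[[0,0,0],[0,0,0]]}';python3 -m handwheel '{"slide":[[0,0,-0.5],[0,0,0]],"twist":[[0,0,0],[0,0,0]]}';python3 -m handwheel '{"slide":[[0,0,-0.5],[0,0,0]],"twist":[[0,0,0],[0,0,0]]}'
```

```text
clock: 31.4
tcp_pos: [0.6158, -0.1984, 0.0135]
tool_rot: [[-0.0, 1.0, -0.0], [1.0, 0.0, 0.0], [0.0, -0.0, -1.0]]
force: [0.3, 0.1, -0.5]
width: 0.0652
clock: 31.6
tcp_pos: [0.6158, -0.1984, 0.0122]
tool_rot: [[0.0, 1.0, -0.0], [1.0, -0.0, 0.0], [0.0, -0.0, -1.0]]
force: [-0.7, 0.8, -0.3]
width: 0.0653
clock: 31.8
tcp_pos: [0.6159, -0.1984, 0.0118]
tool_rot: [[-0.0, 1.0, -0.0], [1.0, 0.0, 0.0], [0.0, -0.0, -1.0]]
force: [-0.1, 0.7, -0.6]
width: 0.0655
clock: 32.0
tcp_pos: [0.616, -0.1985, 0.0115]
tool_rot: [[0.0, 1.0, 0.0], [1.0, -0.0, -0.0], [-0.0, 0.0, -1.0]]
force: [0.3, -0.1, -1.2]
width: 0.065
```

```bash
python3 -m handwheel '{"slide":[[0,0,-0.5],[0,0,0]],"twist":[[0,0,0],[0,0,0]]}';  python3 -m handwheel '{"slide":[[0,0,-0.4],[0,0,0]],"twist":[[0,0,0],[0,0,0]]}'
```

```text
clock: 32.2
tcp_pos: [0.616, -0.1985, 0.0115]
tool_rot: [[-0.0, 1.0, 0.0], [1.0, 0.0, -0.0], [-0.0, 0.0, -1.0]]
force: [-1.7, 0.7, 3.9]
width: 0.065
clock: 32.4
tcp_pos: [0.616, -0.1985, 0.0114]
tool_rot: [[-0.0, 1.0, 0.001], [1.0, 0.0, -0.0], [-0.0, 0.001, -1.0]]
force: [-2.6, 1.0, 6.1]
width: 0.0646
```

```bash
python3 -m handwheel '{"slide":[[0,0,0],[0,0,0],[0,0,0],[0,0,0],[0,0,0]],"twist":[[0,0,0],[0,0,0],[0,0,0],[0,0,0],[0,0,0]]}' 1;  python3 -m handwheel '{"slide":[[0,0,5],[0,0,20],[0,0,30],[0,0,35],[0,0,40]],"twist":[[0,0,0],[0,0,0],[0,0,0],[0,0,0],[0,0,0]]}'; python3 -m handwheel '{"slide":[[-30,-20,10],[-40,-30,10],[-40,-30,0],[-30,-20,0],[0,0,0]],"twist":[[0,0,0],[0,0,0],[0,0,0],[0,0,0],[0,0,0]]}'; python3 look.py z side 0 0 640 480;python3 look.py z top 0 0 640 480
```

```text
clock: 32.9
tcp_pos: [0.6159, -0.1984, 0.0103]
tool_rot: [[-0.0, 1.0, -0.0], [1.0, 0.0, 0.0], [0.0, -0.0, -1.0]]
force: [0.4, -0.4, -0.7]
width: 0.0852
clock: 33.4
tcp_pos: [0.6151, -0.1982, 0.1411]
tool_rot: [[-0.0, 1.0, -0.002], [1.0, 0.0, 0.001], [0.001, -0.002, -1.0]]
force: [0.5, 0.0, -0.7]
width: 0.0858
clock: 33.9
tcp_pos: [0.473, -0.3002, 0.1612]
tool_rot: [[0.006, 1.0, -0.001], [1.0, -0.006, -0.001], [-0.001, -0.001, -1.0]]
force: [1.4, -0.2, 0.1]
width: 0.0854
scale 1.25 33.95 tcp px [[372.3 314.3]] [ 0.4751 -0.2992  0.1612]
open tip px [[348.2 322.7]]
open tip px [[396.3 294.8]]
scale 1.25 34.0 tcp px [[438.6 262.1]] [ 0.4765 -0.2985  0.1611]
open tip px [[441.4 282.8]]
open tip px [[438.8 239. ]]
```

View pics/side_z.png

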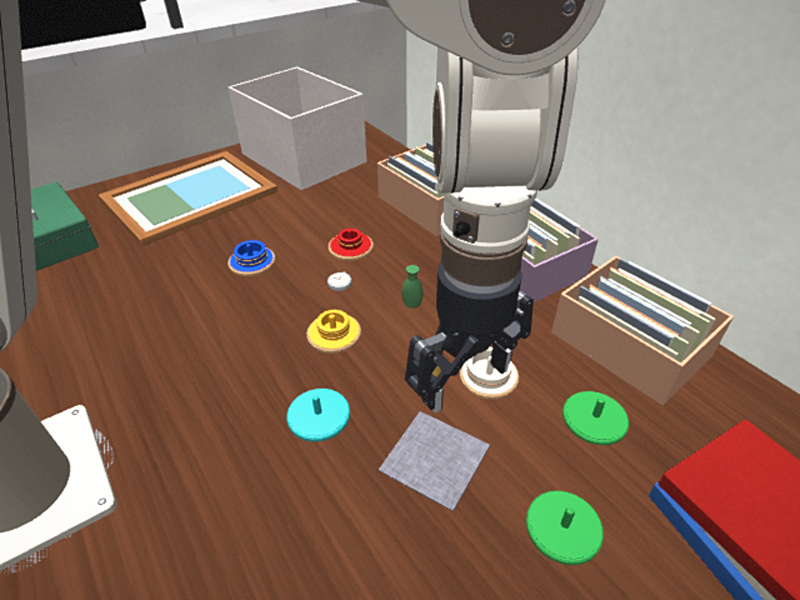

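View pics/top_z.png

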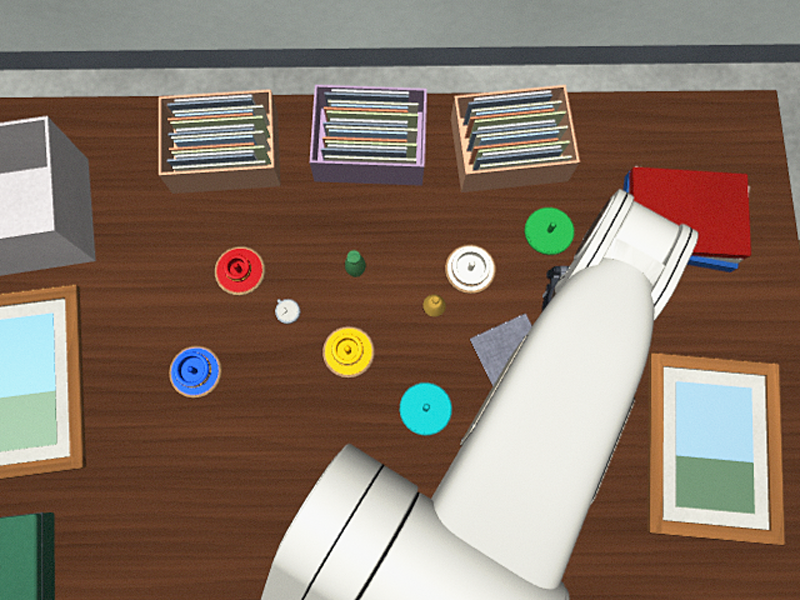

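```bash
python3 - <<'E'
from h import *
a=np.load('/tmp/top0.npz')['p'].astype(int);b=np.load('/tmp/top_z.npz')['p'].astype(int)
for s,(u,v) in {'vase':(284,210),'bell':(347,243),'knob':(230,248)}.items():
    print(s,np.abs(a-b)[v-14:v+14,u-14:u+14].mean().round(2), 'table noise',np.abs(a-b)[340:368,200:228].mean().round(2))
P=b.astype(np.uint8)[:,:,::-1]
cv2.imwrite('pics/fin.png',np.hstack([cv2.resize(P[v-30:v+30,u-30:u+30],None,fx=3.3,fy=3.3,interpolation=cv2.INTER_CUBIC) for u,v in((191,216),(278,281),(155,297),(376,215))]))
E
python3 -m handwheel '{"slide":[[0,0,0],[0,0,0]],"twist":[[0,0,0],[0,0,0]]}'
```

```text
vase 7.21 table noise 7.19
bell 8.08 table noise 7.19
knob 9.12 table noise 7.19
clock: 34.2
tcp_pos: [0.4778, -0.2971, 0.1603]
tool_rot: [[-0.002, 1.0, 0.0], [1.0, 0.002, 0.0], [0.0, 0.0, -1.0]]
force: [0.3, -0.2, 0.9]
width: 0.0853
```

View pics/fin.png

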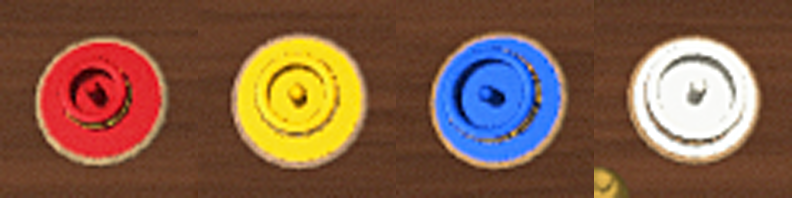

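The crops show all four bangles flat around their posts (red, yellow, blue, ivory). The vase and bell patches match the first picture to within the noise.

```bash
python3 -c "
from rig import robot
print(robot.job_done())"
```

```text
the job is handed in; nothing more can be done
None
```

I took the stack apart from the top down (red, yellow, blue, ivory) and lowered each bangle over the post of its own colour's stand. I let go of each before taking the next. Each set-down was in small steps until a few newtons of contact showed (at most about 6 N), and I handed the job in at about 34 s.

- **Bangles:** the last top picture shows all four lying flat around their posts. Side pictures taken after each release showed red, yellow and blue seated. The gripper partly hid the ivory one in the last side picture.
- **Vase and bell:** in the top picture they have not moved, to within image noise. The bell's side view was blocked at the end.
- **Disagreements:** the two cameras differed by about 1–2.5 mm on positions. The side camera's depth picture was offset from its colour picture by about 6 mm, so I used the colour views instead. That was well inside the clearance around the posts. The gripper width read about 2–3 mm below the bangles' nominal diameters.

No check failed.

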